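# Ready the levelling plate for the microscope

### The arm

A 7-joint arm with a two-finger parallel gripper is mounted at the origin on the work surface. World frame = base frame: x ahead of the robot, y to its left, z up, the work surface at z = 0. Lengths are in m, angles in rad, forces in N, time in s.
With the tool pointing down it reaches from about 0.425 to 0.975 m from the base axis. Payload 16.7 kg.
Tool frame: the origin (TCP) lies on the mounting face of the last link; the fingertips stand 173 mm ahead of it and the grasp point (between the pads) lies 155 mm ahead of it (robot.grip_point_offset is the distance from the TCP to the grasp point, in m); z points along the fingers, x is the direction in which the jaws open and shut, and the axes are right-handed (so a half turn about z gives the same grasp; the last joint's range is limited). The gripper opens to 85 mm and grips with 20 to 120 N. Pads are 22 mm wide; open, the fingers measure 114 mm over their backs; the gripper's body (76 mm by 85 mm) begins 54 mm behind the grasp point. The pads swing forward as they close: fully open they stand 13 mm farther back than shut.
Start: joints at [-1.421, 0.426, 0.074, 1.606, -0.034, 1.111, -0.067], TCP at [0.199, 0.645, 0.405] pointing down, gripper open.
Joint ranges: [-2.85, 2.85], [-0.5, 2.14], [-1.23, 1.37], [0.21, 2.46], [-1.02, 4.16], [0.16, 2.05], [-2.73, 2.73]. Speed limits (rad/s): [1.89, 1.89, 2.39, 2.39, 3.01, 3.01, 3.01].

### API

Orientations are given as a unit quaternion [w, x, y, z].
In Python, from workcell import robot, viewer gives the robot as it stands.
- The arm moves only by the shell command python3 -m pendant 'ROWS'. ROWS is JSON, a list of rows, each an object of numbers: "hand": the finger opening in cm, from 0 to 8.54; "x", "y", "z": the shift along the tool's x, y, z in cm; "twist": the turn about the tool's z in rad. In form: [{"hand": .., "x": .., "y": .., "z": .., "twist": ..}, ...]. A call has 1 to 12 rows; each row is the pose to reach, as a shift and turn from the pose measured when the call began, along the tool's axes at that moment; what a row does not reach only later rows make up. A row lasts 1/8 s, in which the tool goes at most 62.5 mm and 10.7 degrees, less where a joint would pass 70% of its speed; a pose out of reach is approached as far as the arm can. A call with a gripper value outside its range is refused whole. The fingers move at their own pace and stop on an object; the grip force is fixed at half the most. Time passes only in rows, so rows that repeat a pose let the fingers close. It gives the time, the measured TCP pose, the force and the opening at its end, in the units of the state.
- robot.get_state(): the state, without advancing time (a new reading comes with each control period).
- viewer.grab_frame(name): name is "scene" or "top" or "wrist"; returns a dict with "frame" (420x560x3 uint8, red, green, blue), "depth" (420x560 float32, m along the optical axis (not along the pixel's ray), 0 where there is no reading), "fx", "fy", "cx", "cy" (pixels), "rvec" (rotation vector, rad) and "tvec" (3), from world to camera coordinates, as OpenCV has them. Camera axes: x right, y down, z forward; pixel columns grow to the right and rows downward; lengths in m; the calibration is good to about 2 mm. A picture is of the moment at which its call begins.
- robot.hand_in(): hands the job in, once; it reports no verdict.
The state is a dict: "t": time; "qpos": joint angles; "qvel": joint speeds; "effort": joint torques, N m; "tcp_pos": TCP position; "ee_rot": TCP orientation; "force": force on the tool from outside, world axes, zero at the start; "ft_torque": the same for the moment, N m; "finger_gap": finger opening in m.
Only numpy, scipy, OpenCV 4.12 (cv2) and the standard library are available. Lean on these libraries where they do the work, as an engineer would, in place of code of your own. Each camera call takes 0.05 s, during which the arm holds its last target. There are 200 camera calls.

### The job

Get the levelling plate ready for the microscope. Swing the jam nut's lever well round to loosen it, and only then (never force the screw against the tight nut) turn the levelling screw clockwise until its nose points at the long bar of the dial; then swing the nut back fully tight without losing the setting. Also clear the hold-down brackets off the plate: stand the left-hand ones on their feet on the floor of the tray at your left and the right-hand ones likewise in the tray at your right (tall end away from you, a left-hand bracket's foot sticks out to the left of its upright web), and leave everything else where it is.

Things in the scene. Friction and masses are not known exactly. Their poses are not given: they have to be found in the camera images.
- plate: Steel levelling plate, fixed: slab 30 mm thick, top 50 mm above the bench, from x = -140 to +215 mm and y = -220 to +220 mm of this origin, which lies at bench height, z up. A round lug (radius 58 mm, same top) in the middle of its front edge carries the levelling screw, axis vertical at x = -165 mm, y = 0.
- jam_nut (a joint): Jam nut (hexagon, top 20 mm above the plate) under the screw's head, with a radial lever. 0 = tight against its stop; grows anticlockwise from above as it is loosened, to 1.05 rad at its other stop; starts at about 0. About 0.25 N m of friction (about 3 N at the grip), stays where it is left. Loose from about 0.4 rad on; below that it still bears on the screw.
- lever_grip (a point): Middle of the upright round grip at the end of the jam nut's lever: 18 mm diameter, from 4 to 50 mm above the plate's top, this point 38 mm above it, 95 mm from the screw's axis; the lever rod beneath lies 6 to 16 mm above the plate. Moves with the nut. Nut tight, the lever points 105 degrees clockwise (from above) of the plate's x axis.
- screw (a joint): Levelling screw. Grows clockwise from above, range 0 to 4.4 rad; its nose points at the long bar of the dial at 3.2 rad, and starts 1.7 to 2.9 rad short of it. About 0.2 N m of friction, stays where it is left. It must not be forced while the nut is tight.
- screw_grip (a point): On the screw's axis, 48 mm above the plate's top, at the middle of the screw's T-bar head, a bar 66 mm long, 16 mm wide and 24 mm high (35 to 59 mm above the plate's top). Turns with the screw; its x axis points along the bar to the nose.
- screw_nose (a point): Tip of the pointed nose at one end of the T-bar, 41 mm from the axis; a black line on top of the bar runs to it.
- long_mark (a point): Middle of the long, thick white bar of the dial on the lug, 48 mm from the screw's axis, on the side towards the plate; the other ticks are short and thin.
- left1: Left-hand bracket 1, steel foot, aluminium web, 0.2 to 0.33 kg; may be absent. Origin: centre of the foot's underside; z up, x to the tall end. Foot 100 x 50 x 6 mm. Upright web 8 mm thick, 100 mm long, on the foot's -y edge (mid-plane y = -21 mm), 44 mm high, but 60 mm for x = 22 to 50 mm, with a lip at the top out to y = +3 mm. Tall end away from you, the foot sticks out to the left. Starts standing on the plate.
- left2: Left-hand bracket 2, steel foot, aluminium web, 0.2 to 0.33 kg; may be absent. Origin: centre of the foot's underside; z up, x to the tall end. Foot 100 x 50 x 6 mm. Upright web 8 mm thick, 100 mm long, on the foot's -y edge (mid-plane y = -21 mm), 44 mm high, but 60 mm for x = 22 to 50 mm, with a lip at the top out to y = +3 mm. Tall end away from you, the foot sticks out to the left. Starts standing on the plate.
- left3: Left-hand bracket 3, steel foot, aluminium web, 0.2 to 0.33 kg; may be absent. Origin: centre of the foot's underside; z up, x to the tall end. Foot 100 x 50 x 6 mm. Upright web 8 mm thick, 100 mm long, on the foot's -y edge (mid-plane y = -21 mm), 44 mm high, but 60 mm for x = 22 to 50 mm, with a lip at the top out to y = +3 mm. Tall end away from you, the foot sticks out to the left. Starts standing on the plate.
- right1: Right-hand bracket 1, steel foot, aluminium web, 0.2 to 0.33 kg; may be absent. Origin: centre of the foot's underside; z up, x to the tall end. Foot 100 x 50 x 6 mm. Upright web 8 mm thick, 100 mm long, on the foot's +y edge (mid-plane y = +21 mm), 44 mm high, but 60 mm for x = 22 to 50 mm, with a lip at the top out to y = -3 mm. Tall end away from you, the foot sticks out to the right. Starts standing on the plate.
- right2: Right-hand bracket 2, steel foot, aluminium web, 0.2 to 0.33 kg; may be absent. Origin: centre of the foot's underside; z up, x to the tall end. Foot 100 x 50 x 6 mm. Upright web 8 mm thick, 100 mm long, on the foot's +y edge (mid-plane y = +21 mm), 44 mm high, but 60 mm for x = 22 to 50 mm, with a lip at the top out to y = -3 mm. Tall end away from you, the foot sticks out to the right. Starts standing on the plate.
- right3: Right-hand bracket 3, steel foot, aluminium web, 0.2 to 0.33 kg; may be absent. Origin: centre of the foot's underside; z up, x to the tall end. Foot 100 x 50 x 6 mm. Upright web 8 mm thick, 100 mm long, on the foot's +y edge (mid-plane y = +21 mm), 44 mm high, but 60 mm for x = 22 to 50 mm, with a lip at the top out to y = -3 mm. Tall end away from you, the foot sticks out to the right. Starts standing on the plate.
- left_tray: Open grey tray, fixed on the bench beside the plate at +y, the robot's left: 280 mm along its x, 160 mm along its y, walls 5 mm thick and 30 mm high, floor 5 mm thick. Origin at the centre of its underside, z up.
- right_tray: Open grey tray, fixed on the bench beside the plate at -y, the robot's right: 280 mm along its x, 160 mm along its y, walls 5 mm thick and 30 mm high, floor 5 mm thick. Origin at the centre of its underside, z up.
- spirit_level: Aluminium spirit level, 24 x 200 x 40 mm, standing on the plate near its far edge, a bystander. Origin at the centre of its underside.
- slide_box: Blue slide box, 90 x 130 x 32 mm, a bystander. Origin at the centre of its underside.
- petri_dish: Clear covered dish, 94 mm across, 16 mm high, a bystander. Origin at the centre of its underside.
- lens_can: Black lens canister, 63 mm across, 70 mm high, a bystander. Origin at the centre of its underside.
- cleaner: White bottle, 52 mm across, 130 mm high, a bystander. Origin at the centre of its underside.

How it is judged:
By the outcome, as a careful person would: the job done as asked, in the order asked, and still so for the second after the job is handed in, with the robot touching nothing.
Of left1, left2, left3, right1, right2, right3 only 4 to 6 are there at a start; the rules pass over those that are not, and their reading is None.
At some moment in a run one of left1, left2, left3, right1, right2, right3 may be knocked a few centimetres aside while the robot is not near it.
It also fails if it takes over 210 s, if anything falls off the work surface, if the arm or the gripper's body presses on something with over 40 N, if the wrist force passes 120 N, or if a joint passes its speed limit or range.

## Working session

There is one attempt and no reset: what is moved stays moved. The work goes in short steps, Python scripts to look and compute and a shell command to move; the robot and the scene stay as the last step left them, time stands still between calls to the robot, and variables do not carry over. Pictures are saved under pics/ and viewed, about 12 in all and at most 16, crops included, and the job is handed in when it is done.

```bash
ls; mkdir -p pics
cat > h.py <<'E'
import numpy as np, cv2
from workcell import robot, viewer
def grab(n):
    f=viewer.grab_frame(n); f['R']=cv2.Rodrigues(np.array(f['rvec'],float))[0]; f['t']=np.array(f['tvec'],float).ravel(); return f
def save(f,name,crop=None,scale=1):
    im=f['frame'][:,:,::-1]
    if crop: im=im[crop[1]:crop[3],crop[0]:crop[2]]
    cv2.imwrite('pics/'+name,cv2.resize(im,None,fx=scale,fy=scale,interpolation=cv2.INTER_CUBIC))
def plane(f,u,v,z):
    d=f['R'].T@np.array([(u-f['cx'])/f['fx'],(v-f['cy'])/f['fy'],1.]); c=-f['R'].T@f['t']
    return c+d*(z-c[2])/d[2]
def cloud(f):
    v,u=np.mgrid[:420,:560]; d=f['depth'].astype(float)
    P=np.stack([(u-f['cx'])/f['fx']*d,(v-f['cy'])/f['fy']*d,d],-1)
    return (P-f['t'])@f['R']
def proj(f,p):
    c=f['R']@np.array(p)+f['t']; return f['fx']*c[0]/c[2]+f['cx'],f['fy']*c[1]/c[2]+f['cy']
E
python3 - <<'E'
from h import *
a=grab('top'); b=grab('scene')
np.savez('f0.npz',top=a['frame'],P=cloud(a),scene=b['frame'],PS=cloud(b))
cv2.imwrite('pics/a.png',np.vstack([cv2.resize(x['frame'],(800,600)) for x in (a,)])[:,:,::-1])
save(b,'b.png')
for f in(a,b): print(-f['R'].T@f['t'],f['fx'],f['R'].round(2).tolist())
print(robot.get_state())
E
```

```text
pics
[0.4991263  0.00169814 1.04842704] 408.9743705685664 [[-0.01, -1.0, -0.02], [-1.0, 0.01, -0.07], [0.07, 0.02, -1.0]]
[1.19077672 0.251379   0.99503298] 446.87919968368345 [[-0.33, 0.94, -0.01], [0.76, 0.26, -0.6], [-0.56, -0.21, -0.8]]
{'t': 0.1, 'qpos': array([-1.4204883 ,  0.42665442,  0.07386662,  1.60651992, -0.03408984,
        1.11078507, -0.06709894]), 'qvel': array([-0.00092467, -0.0007356 , -0.0007192 , -0.00255013, -0.00056151,
       -0.00058136,  0.00043687]), 'effort': array([ 9.08985356e-03, -9.51525092e+01,  3.77270088e+00, -4.64401782e+01,
        1.97552604e-02,  6.45889333e-03,  2.48029224e-06]), 'tcp_pos': array([0.19932488, 0.64473315, 0.40410114]), 'ee_rot': array([ 3.64112778e-04,  8.04789560e-01,  5.93559987e-01, -4.17020175e-04]), 'force': array([0.14512754, 0.57153055, 0.2323055 ]), 'ft_torque': array([-0.00621355, -0.00525197,  0.04042438]), 'finger_gap': 0.0854166097456599}
```

View pics/a.png

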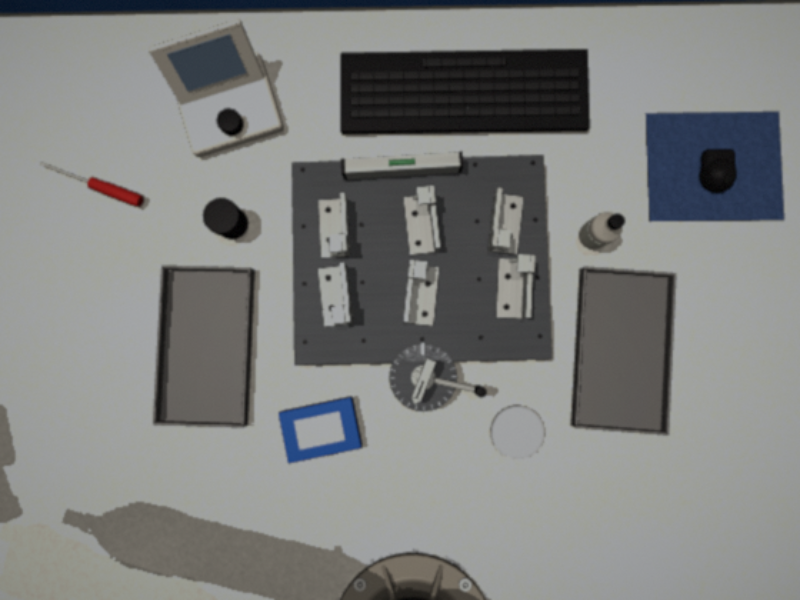

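View pics/b.png

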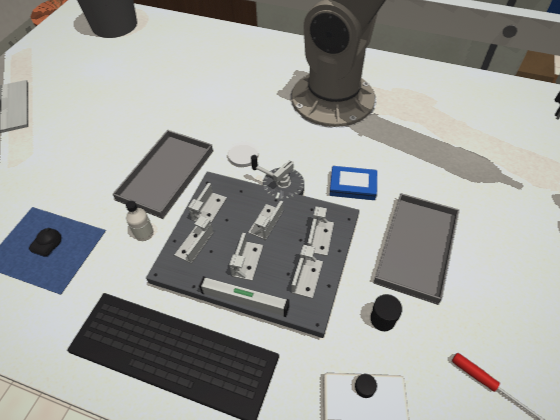

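```bash
cat > br.py <<'E'
from h import *
def rect(pts):
    (c,s,a)=cv2.minAreaRect(pts.astype(np.float32)); return np.array(c).round(4),np.array(s).round(4),round(a,1)
def brackets(f,box=None,zb=0.05):
    P=cloud(f); h=P[...,2]-zb
    m=(f['frame'].min(2)>90)&(h>0.002)&(h<0.075)&(P[...,0]>.3)&(P[...,0]<.9)&(abs(P[...,1])<.3)
    if box: m&=(P[...,0]>box[0])&(P[...,0]<box[1])&(P[...,1]>box[2])&(P[...,1]<box[3])
    n,l,s,c=cv2.connectedComponentsWithStats(cv2.morphologyEx(m.astype(np.uint8),cv2.MORPH_OPEN,np.ones((2,2))))
    out=[]
    for i in range(1,n):
        if s[i,4]<100: continue
        k=l==i; Q=P[k]; hh=h[k]; 
        r=dict(cen=Q.mean(0).round(4),n=int(s[i,4]))
        w=Q[(hh>.036)&(hh<.050)]; t=Q[hh>.055]; 
        ft=Q[hh<.010]
        r['w']=w[:,:2].mean(0).round(4) if len(w) else None; r['t']=t[:,:2].mean(0).round(4) if len(t) else None
        r['f']=ft[:,:2].mean(0).round(4) if len(ft) else None
        out.append(r)
        if len(w)>8: r['wr']=rect(w[:,:2])
    return out
E
python3 - <<'E'
from br import *
f=grab('top'); P=cloud(f)
for r in brackets(f): print(r)
fr=f['frame']; mx=fr.max(2)
m=(abs(P[...,2]-.05)<.006)&(mx<110)
n,l,s,c=cv2.connectedComponentsWithStats(m.astype(np.uint8)); i=1+s[1:,4].argmax(); print('plate',s[i])
Q=P[l==i]; print(rect(Q[Q[:,0]>.45][:,:2]),Q[:,2].mean())
for sg in (1,-1):
    T=P[(sg*P[...,1]>.25)&(sg*P[...,1]<.55)&(P[...,0]>.25)&(P[...,0]<.65)&(mx<140)&(P[...,2]<.045)&(P[...,2]>.001)]
    print('tray',rect(T[:,:2]))
save(f,'c.png',(190,95,400,300),3.8)
E
```

```text
{'cen': array([0.8015, 0.0103, 0.094 ]), 'n': 750, 'w': array([0.8036, 0.0104]), 't': array([0.4991, 0.0017]), 'f': None, 'wr': (array([0.8043, 0.0107]), array([0.0232, 0.192 ]), 2.5)}
{'cen': array([ 0.7067, -0.0227,  0.0715]), 'n': 890, 'w': array([ 0.6932, -0.0417]), 't': array([ 0.7393, -0.0264]), 'f': array([ 0.7026, -0.0181]), 'wr': (array([ 0.6964, -0.0416]), array([0.0727, 0.0082]), 5.7)}
{'cen': array([ 0.6428, -0.1719,  0.0719]), 'n': 1652, 'w': array([ 0.6482, -0.1711]), 't': array([ 0.6498, -0.1656]), 'f': array([ 0.6419, -0.1734]), 'wr': (array([ 0.651 , -0.1702]), array([0.2143, 0.0329]), 18.1)}
{'cen': array([0.6995, 0.1281, 0.0757]), 'n': 727, 'w': array([0.7118, 0.1091]), 't': array([0.6664, 0.1163]), 'f': array([0.7092, 0.1381]), 'wr': (array([0.7019, 0.1094]), array([0.096 , 0.0083]), 2.6)}
{'cen': array([ 0.5836, -0.0197,  0.0754]), 'n': 831, 'w': array([0.5744, 0.0027]), 't': array([ 0.6164, -0.012 ]), 'f': array([ 0.5773, -0.0242]), 'wr': (array([0.5746, 0.0029]), array([0.0059, 0.0721]), 83.6)}
{'cen': array([0.5824, 0.1253, 0.0749]), 'n': 748, 'w': array([0.5973, 0.1076]), 't': array([0.5504, 0.1119]), 'f': array([0.5887, 0.1346]), 'wr': (array([0.586, 0.107]), array([0.0955, 0.0085]), 6.2)}
{'cen': array([ 0.4436, -0.0208,  0.1056]), 'n': 288, 'w': array([ 0.4451, -0.019 ]), 't': array([ 0.4469, -0.0203]), 'f': array([ 0.4324, -0.0261]), 'wr': (array([ 0.445 , -0.0198]), array([0.0231, 0.0139]), 65.3)}
{'cen': array([ 0.4319, -0.0755,  0.0681]), 'n': 109, 'w': None, 't': array([0.4991, 0.0017]), 'f': array([ 0.4245, -0.0799])}
plate [  204   109   183   179 19924]
(array([ 0.6372, -0.0169]), array([0.3764, 0.4398]), 1.2) 0.05082890293219803
tray (array([0.5023, 0.3677]), array([0.1821, 0.2893]), 88.1)
tray (array([ 0.4927, -0.3521]), array([0.2246, 0.289 ]), 85.3)
```

View pics/c.png

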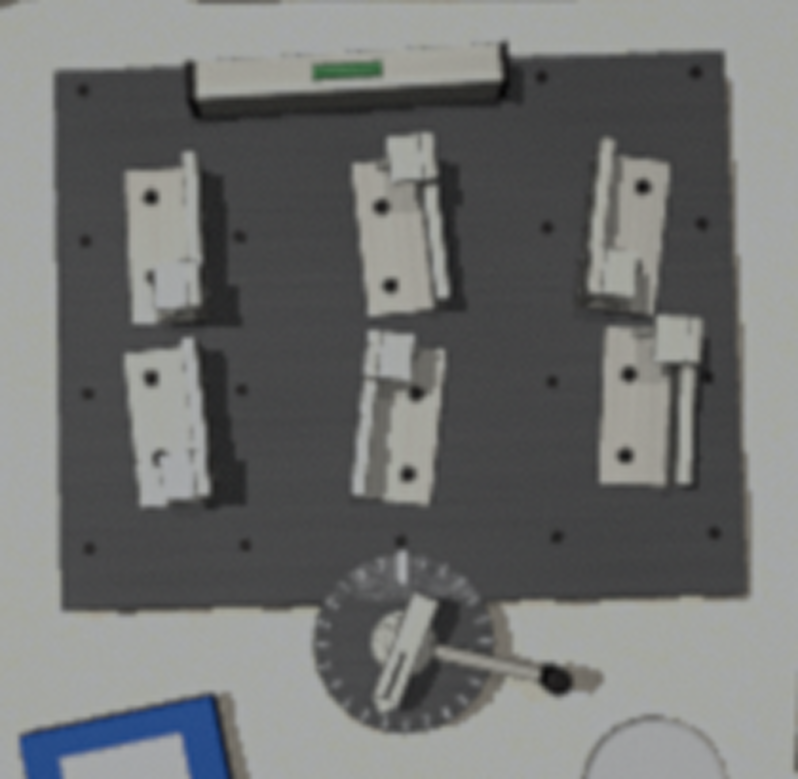

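Run:
```python
from br import *
f=grab('top'); S=1/1.4286
for n,c in dict(L=[(163,267),(255,268),(248,425),(155,425)],R=[(582,270),(675,274),(667,432),(573,427)]).items():
    q=np.array([plane(f,u*S,v*S,.03)[:2] for u,v in c]); print(n,q.round(3).tolist(),q.mean(0), rect(q))
P=cloud(f); fr=f['frame']; mx=fr.max(2)
cr=lambda u,v,z: plane(f,190+u/3.8,95+v/3.8,z)
q=np.array([cr(u,v,.05)[:2] for u,v in [(55,72),(722,53),(748,597),(62,610)]]); print(q.round(4).tolist(),rect(q))
e=q[3]-q[2]; e2=q[0]-q[1]
th=np.mean([np.arctan2(-x[0],x[1]) for x in (e,e2)]); ux=np.array([np.cos(th),np.sin(th)]); uy=np.array([-ux[1],ux[0]])
org=q.mean(0)-.0375*ux; ax=org-.165*ux
print('th',th,'org',org,'axis',ax)
print('axis from tbar ends', cr(425,600,.109),cr(385,705,.109),'grip',cr(558,680,.1),'mark',cr(402,567,.05))
a=th-np.radians(105); print('grip pred',ax+.095*np.array([np.cos(a),np.sin(a)]))
w,x,y,z=robot.get_state()['ee_rot']; from scipy.spatial.transform import Rotation as R
print(R.from_quat([x,y,z,w]).as_matrix().round(3))
```

```text
L [[0.64, 0.437], [0.637, 0.273], [0.363, 0.282], [0.364, 0.445]] [0.50117053 0.35921306] (array([0.5005, 0.3589]), array([0.1637, 0.2782]), 88.3)
R [[0.629, -0.3], [0.62, -0.46], [0.349, -0.437], [0.358, -0.278]] [ 0.48904218 -0.3687457 ] (array([ 0.4892, -0.369 ]), array([0.1605, 0.2765]), 85.2)
[[0.819, 0.2044], [0.8262, -0.2321], [0.4729, -0.2406], [0.467, 0.1977]] (array([ 0.6459, -0.0181]), array([0.3534, 0.4392]), 0.9)
th 0.015017826813429985 org [ 0.60878702 -0.01821919] axis [ 0.44380562 -0.02069704]
axis from tbar ends [ 0.47370746 -0.03297399  0.109     ] [ 0.41118233 -0.00841717  0.109     ] grip [ 0.42488487 -0.11311462  0.1       ] mark [ 0.49323851 -0.0206434   0.05      ]
grip pred [ 0.42059862 -0.11281888]
[[ 0.295  0.955 -0.   ]
 [ 0.955 -0.295 -0.001]
 [-0.001  0.    -1.   ]]
```

```bash
cat > plan.py <<'E'
from h import *
from scipy.spatial.transform import Rotation as Ro
def cur():
    s=robot.get_state(); w,x,y,z=s['ee_rot']; M=Ro.from_quat([x,y,z,w]).as_matrix()
    return s,M
def plan(wps):
    """wps: (x,y,z of grasp point, yaw deg); prints rows shift cm/twist"""
    s,M=cur(); p0=s['tcp_pos']+M[:,2]*robot.grip_point_offset; y0=np.arctan2(M[1,0],M[0,0])
    print('grasp',p0.round(4),'yaw',np.degrees(y0).round(1),'gap',round(s['finger_gap'],4),'F',s['force'].round(1),'t',s['t'],'q7',s['qpos'][6].round(2))
    for x,y,z,a in wps:
        d=M.T@(np.array([x,y,z])-p0); tw=y0-np.radians(a); tw=(tw+np.pi)%(2*np.pi)-np.pi
        print('x %.2f y %.2f z %.2f twist %.3f'%(*(d*100),tw))
E
python3 - <<'E'
from plan import *
plan([(.52,.22,.25,30),(.4249,-.1131,.19,-14),(.4249,-.1131,.089,-14)])
E
```

```text
grasp [0.1993 0.6447 0.2496] yaw 72.8 gap 0.0855 F [-0.8  1.  -0. ] t 0.2 q7 -0.07
x -31.10 y 43.19 z -0.02 twist 0.747
x -65.73 y 43.94 z 6.01 twist 1.515
x -65.72 y 43.94 z 16.11 twist 1.515
```

```bash
python3 -m pendant '[{"hand":5,"x":-15.5,"y":21.6,"z":0,"twist":0.37},{"hand":5,"x":-31,"y":43.2,"z":0,"twist":0.75},{"hand":5,"x":-31,"y":43.2,"z":0,"twist":0.75},{"hand":5,"x":-31,"y":43.2,"z":0,"twist":0.75},{"hand":5,"x":-31,"y":43.2,"z":0,"twist":0.75},{"hand":5,"x":-31,"y":43.2,"z":0,"twist":0.75},{"hand":5,"x":-31,"y":43.2,"z":0,"twist":0.75},{"hand":5,"x":-31,"y":43.2,"z":0,"twist":0.75},{"hand":5,"x":-48,"y":43.5,"z":0,"twist":1.1},{"hand":5,"x":-65.7,"y":43.9,"z":4,"twist":1.515},{"hand":5,"x":-65.7,"y":43.9,"z":6,"twist":1.515},{"hand":5,"x":-65.7,"y":43.9,"z":6,"twist":1.515}]'
python3 - <<'E'
from plan import *
plan([(.4249,-.1131,.19,-14),(.4249,-.1131,.089,-14)])
E
```

```text
t: 1.7
tcp_pos: [0.4505, 0.003, 0.3703]
ee_rot: [0.0, 0.993, -0.117, 0.0]
force: [2.4, -0.1, -0.4]
finger_gap: 0.05
grasp [0.4506 0.003  0.2156] yaw -13.5 gap 0.05 F [ 2.4 -0.1 -0.4] t 1.7 q7 -0.29
x 0.20 y 11.89 z 2.56 twist 0.009
x 0.20 y 11.89 z 12.66 twist 0.009
```

```bash
python3 -m pendant '[{"hand":5,"x":0.2,"y":11.9,"z":1.5,"twist":0.01},{"hand":5,"x":0.2,"y":11.9,"z":1.5,"twist":0.01},{"hand":5,"x":0.2,"y":11.9,"z":1.5,"twist":0.01},{"hand":5,"x":0.2,"y":11.9,"z":1.5,"twist":0.01}]'
python3 - <<'E'
from plan import *
f=grab('wrist'); P=cloud(f); m=(f['frame'].max(2)<60)&(abs(P[...,2]-.098)<.008)&(np.hypot(P[...,0]-.425,P[...,1]+.113)<.03)
Q=P[m]; print(len(Q),Q.mean(0),Q.min(0),Q.max(0)); print(proj(f,(.4249,-.1131,.1)))
m=(f['frame'].min(2)>100)&(abs(P[...,2]-.109)<.006)&(np.hypot(P[...,0]-.444,P[...,1]+.0207)<.06); Q=P[m]
print(len(Q)); 
if len(Q): print(Q.mean(0),Q.min(0),Q.max(0),cv2.minAreaRect(Q[:,:2].astype(np.float32)))
save(f,'d.png')
plan([(.4249,-.1131,.089,-14)])
E
```

```text
t: 2.2
tcp_pos: [0.4249, -0.113, 0.3553]
ee_rot: [-0.0, 0.992, -0.122, 0.0]
force: [-0.2, 0.2, -0.1]
finger_gap: 0.05
472 [ 0.42362126 -0.11137355  0.09973151] [ 0.41544185 -0.12058663  0.09000214] [ 0.43153491 -0.10438888  0.10275435]
(np.float64(284.0974016749446), np.float64(215.22548711644345))
2940
[ 0.44337283 -0.02040598  0.10942359] [ 0.40588974 -0.03959381  0.10304757] [ 0.47718254 -0.00114821  0.11237073] ((0.44068214297294617, -0.019222399219870567), (0.015600972808897495, 0.07433850318193436), 68.05186462402344)
grasp [ 0.4252 -0.1125  0.2007] yaw -14.0 gap 0.0502 F [-0.3  0.2 -0.2] t 2.25 q7 -0.02
x -0.02 y 0.07 z 11.17 twist 0.000
```

View pics/d.png

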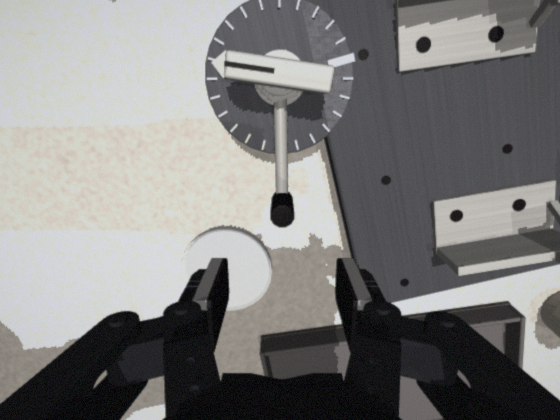

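```bash
python3 -m pendant '[{"hand":5,"x":-0.1,"y":0,"z":6,"twist":0},{"hand":5,"x":-0.1,"y":0,"z":11.1,"twist":0},{"hand":5,"x":-0.1,"y":0,"z":11.1,"twist":0},{"hand":1,"x":-0.1,"y":0,"z":11.1,"twist":0},{"hand":1,"x":-0.1,"y":0,"z":11.1,"twist":0},{"hand":1,"x":-0.1,"y":0,"z":11.1,"twist":0},{"hand":1,"x":-0.1,"y":0,"z":11.1,"twist":0}]'
python3 - <<'E'
from plan import *
A=np.array([.4441,-.0207]);s,M=cur(); p=s['tcp_pos']+M[:,2]*.155; v=p[:2]-A; r=np.hypot(*v); ph=np.degrees(np.arctan2(v[1],v[0])); print(r,ph)
plan([(*(A+r*np.array([np.cos(np.radians(ph+d)),np.sin(np.radians(ph+d))])),p[2],-14+d) for d in range(9,60,9)])
E
```

```text
t: 3.12
tcp_pos: [0.425, -0.1121, 0.2463]
ee_rot: [-0.001, 0.993, -0.122, 0.002]
force: [-0.8, 0.2, 11.6]
finger_gap: 0.016
0.09310011858036839 -101.4459657677442
grasp [ 0.4256 -0.1119  0.0916] yaw -14.0 gap 0.016 F [-0.8  0.2 11.6] t 3.125 q7 0.25
x 1.45 y -0.18 z 0.04 twist -0.156
x 2.85 y -0.58 z 0.04 twist -0.314
x 4.18 y -1.20 z 0.05 twist -0.471
x 5.39 y -2.02 z 0.06 twist -0.628
x 6.46 y -3.01 z 0.06 twist -0.785
x 7.36 y -4.16 z 0.07 twist -0.942
```

```bash
python3 -m pendant '[{"hand":1,"x":1.45,"y":-0.18,"z":-0.2,"twist":-0.156},{"hand":1,"x":2.85,"y":-0.58,"z":-0.2,"twist":-0.314},{"hand":1,"x":4.18,"y":-1.2,"z":-0.2,"twist":-0.471},{"hand":1,"x":5.4,"y":-2.0,"z":-0.2,"twist":-0.628},{"hand":1,"x":6.46,"y":-3.0,"z":-0.2,"twist":-0.785},{"hand":1,"x":7.36,"y":-4.16,"z":-0.2,"twist":-0.942},{"hand":1,"x":7.36,"y":-4.16,"z":-0.2,"twist":-0.942},{"hand":1,"x":7.36,"y":-4.16,"z":-0.2,"twist":-0.942}]'
python3 - <<'E'
from plan import *
plan([(.4441,-.0207,.2,69)])
E
```

```text
t: 4.12
tcp_pos: [0.5066, -0.0893, 0.2495]
ee_rot: [0.001, 0.94, 0.342, 0.003]
force: [9.8, -2.3, -31.3]
finger_gap: 0.0159
grasp [ 0.5076 -0.0892  0.0948] yaw 40.0 gap 0.0159 F [  9.8  -2.3 -31.3] t 4.125 q7 0.98
x -0.40 y -9.29 z -10.56 twist -0.506
```

```bash
python3 -m pendant '[{"hand":5,"x":0,"y":0,"z":-0.3,"twist":0},{"hand":5,"x":0,"y":0,"z":-0.3,"twist":0},{"hand":5,"x":0,"y":0,"z":-5,"twist":0},{"hand":5,"x":0,"y":0,"z":-10.5,"twist":0},{"hand":5,"x":-0.4,"y":-5,"z":-10.5,"twist":-0.17},{"hand":5,"x":-0.4,"y":-9.3,"z":-10.5,"twist":-0.34},{"hand":5,"x":-0.4,"y":-9.3,"z":-10.5,"twist":-0.506},{"hand":5,"x":-0.4,"y":-9.3,"z":-10.5,"twist":-0.506},{"hand":5,"x":-0.4,"y":-9.3,"z":-10.5,"twist":-0.506}]'
python3 - <<'E'
from plan import *
f=grab('wrist'); P=cloud(f)
m=(f['frame'].min(2)>100)&(abs(P[...,2]-.109)<.006)&(np.hypot(P[...,0]-.444,P[...,1]+.0207)<.06); Q=P[m]
print(len(Q),cv2.minAreaRect(Q[:,:2].astype(np.float32)))
m=(f['frame'].max(2)<60)&(abs(P[...,2]-.098)<.008)&(np.hypot(P[...,0]-.507,P[...,1]+.089)<.03);Q=P[m];print(len(Q)); 
if len(Q): v=Q.mean(0)[:2]-[.4441,-.0207]; print(v,np.hypot(*v),np.degrees(np.arctan2(v[1],v[0])))
plan([(.4441,-.0207,.098,68)])
E
```

```text
t: 5.25
tcp_pos: [0.4434, -0.0211, 0.3545]
ee_rot: [0.002, 0.825, 0.565, 0.003]
force: [-0.2, -0.8, -0.7]
finger_gap: 0.05
2065 ((0.4407196640968323, -0.019446726888418198), (0.01594429835677147, 0.07442857325077057), 67.65702056884766)
346
[ 0.06238734 -0.06792435] 0.09222742354878678 -47.433065219444885
grasp [ 0.4443 -0.0211  0.1996] yaw 68.8 gap 0.0501 F [ 0.6 -0.1  0.6] t 5.3 q7 1.16
x -0.00 y -0.10 z 10.16 twist 0.014
```

```bash
python3 -m pendant '[{"hand":5,"x":0,"y":-0.1,"z":6,"twist":0.015},{"hand":5,"x":0,"y":-0.1,"z":10.1,"twist":0.015},{"hand":5,"x":0,"y":-0.1,"z":10.1,"twist":0.015},{"hand":1,"x":0,"y":-0.1,"z":10.0,"twist":0.015},{"hand":1,"x":0,"y":-0.1,"z":10.0,"twist":0.015},{"hand":1,"x":0,"y":-0.1,"z":10.0,"twist":0.015},{"hand":1,"x":0,"y":-0.1,"z":10.0,"twist":0.015}]'
python3 - <<'E'
from plan import *
plan([(.4441,-.0207,.098,0),(.4441,-.0207,.098,-88.5)])
E
```

```text
t: 6.18
tcp_pos: [0.4438, -0.0205, 0.2561]
ee_rot: [0.002, 0.829, 0.559, 0.005]
force: [-1.2, 1.0, 11.8]
finger_gap: 0.0149
grasp [ 0.4454 -0.0203  0.1014] yaw 67.9 gap 0.0149 F [-1.2  1.  11.8] t 6.175 q7 1.25
x -0.09 y -0.10 z 0.34 twist 1.186
x -0.09 y -0.10 z 0.34 twist 2.730
```

```bash
python3 -m pendant '[{"hand":1,"x":0,"y":0,"z":0,"twist":0.18},{"hand":1,"x":0,"y":0,"z":0,"twist":0.36},{"hand":1,"x":0,"y":0,"z":0,"twist":0.54},{"hand":1,"x":0,"y":0,"z":0,"twist":0.72},{"hand":1,"x":0,"y":0,"z":0,"twist":0.9},{"hand":1,"x":0,"y":0,"z":0,"twist":1.08},{"hand":1,"x":0,"y":0,"z":0,"twist":1.26},{"hand":1,"x":0,"y":0,"z":0,"twist":1.4},{"hand":1,"x":0,"y":0,"z":0,"twist":1.4},{"hand":1,"x":0,"y":0,"z":0,"twist":1.4}]'
python3 - <<'E'
from plan import *
plan([(.4441,-.0207,.098,-89.3)])
E
```

```text
t: 7.42
tcp_pos: [0.4445, -0.0199, 0.2565]
ee_rot: [-0.002, 0.994, -0.107, 0.006]
force: [13.9, 1.5, -37.4]
finger_gap: 0.0146
grasp [ 0.4464 -0.0196  0.1019] yaw -12.3 gap 0.0146 F [ 13.9   1.5 -37.4] t 7.425 q7 0.04
x -0.20 y 0.16 z 0.38 twist 1.345
```

```bash
python3 -m pendant '[{"hand":1,"x":-0.05,"y":0.05,"z":0.1,"twist":0.18},{"hand":1,"x":-0.05,"y":0.05,"z":0.15,"twist":0.36},{"hand":1,"x":-0.05,"y":0.05,"z":0.2,"twist":0.54},{"hand":1,"x":-0.05,"y":0.05,"z":0.2,"twist":0.72},{"hand":1,"x":-0.05,"y":0.05,"z":0.2,"twist":0.9},{"hand":1,"x":-0.05,"y":0.05,"z":0.2,"twist":1.08},{"hand":1,"x":-0.05,"y":0.05,"z":0.2,"twist":1.26},{"hand":1,"x":-0.05,"y":0.05,"z":0.2,"twist":1.35},{"hand":1,"x":-0.05,"y":0.05,"z":0.2,"twist":1.35},{"hand":1,"x":-0.05,"y":0.05,"z":0.2,"twist":1.35}]'
python3 -m pendant '[{"hand":5,"x":0,"y":0,"z":0,"twist":0},{"hand":5,"x":0,"y":0,"z":0,"twist":0},{"hand":5,"x":0,"y":0,"z":-5,"twist":0},{"hand":5,"x":0,"y":0,"z":-10,"twist":0},{"hand":5,"x":0,"y":0,"z":-10,"twist":0},{"hand":5,"x":0,"y":0,"z":-10,"twist":0}]'
cat > scr.py <<'E'
from plan import *
f=grab('wrist'); P=cloud(f)
A=np.array([.4441,-.0207]); R=np.hypot(P[...,0]-A[0],P[...,1]-A[1])
m=(f['frame'].min(2)>100)&(abs(P[...,2]-.109)<.006)&(R<.06); Q=P[m]
c,s,a=cv2.minAreaRect(Q[:,:2].astype(np.float32)); print('bar',len(Q),c,s,a)
m=(f['frame'].min(2)>150)&(abs(P[...,2]-.05)<.005)&(R>.038)&(R<.058)&(P[...,0]>A[0]+.01)
n,l,st,_=cv2.connectedComponentsWithStats(m.astype(np.uint8))
for i in range(1,n):
    if st[i,4]>25: q=P[l==i]-[*A,0]; v=q.mean(0); print('tick',st[i,4],np.hypot(*v[:2]).round(4),np.degrees(np.arctan2(v[1],v[0])).round(2))
m=(f['frame'].max(2)<60)&(abs(P[...,2]-.098)<.008)&(abs(R-.095)<.02);Q=P[m]
if len(Q)>20: v=np.median(Q[:,:2],0)-A; print('grip',len(Q),v+A,np.hypot(*v),np.degrees(np.arctan2(v[1],v[0])))
E
python3 - <<'E'
from scr import *
save(f,'e.png')
plan([])
E
```

```text
t: 8.68
tcp_pos: [0.445, -0.021, 0.2561]
ee_rot: [-0.007, 0.709, -0.705, 0.005]
force: [1.5, -7.7, 13.4]
finger_gap: 0.0149
t: 9.43
tcp_pos: [0.4432, -0.0206, 0.3558]
ee_rot: [-0.007, 0.71, -0.704, 0.004]
force: [-0.3, 0.8, -0.1]
finger_gap: 0.0499
bar 2042 (0.448743611574173, -0.020806943997740746) (0.07421553879976273, 0.015809884294867516) 0.21669572591781616
tick 210 0.0477 0.67
tick 29 0.052 15.75
tick 29 0.0524 -14.15
tick 33 0.0518 30.66
tick 27 0.052 -29.06
tick 26 0.0517 45.71
tick 27 0.0519 60.55
tick 26 0.052 75.65
grip 649 [ 0.50771266 -0.09016644] 0.09419213073646843 -47.51865778339117
grasp [ 0.4454 -0.0204  0.2008] yaw -89.6 gap 0.05 F [ 0.8 -0.3 -0.6] t 9.475 q7 -1.23
```

View pics/e.png

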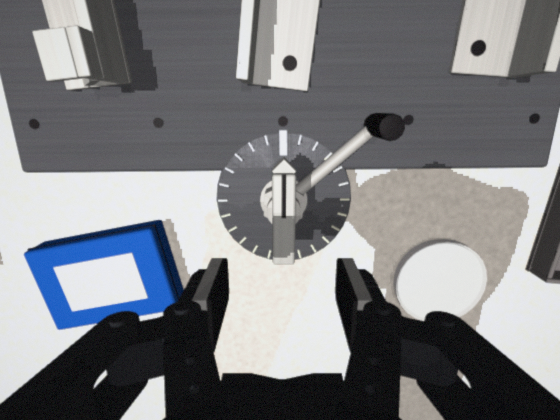

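Run:
```python
from plan import *
plan([(.5072,-.0900,.2,40),(.5072,-.0900,.095,40)])
```

```text
grasp [ 0.4454 -0.0204  0.2008] yaw -89.6 gap 0.05 F [ 0.8 -0.3 -0.6] t 9.475 q7 -1.23
x 7.00 y -6.13 z 0.15 twist -2.262
x 7.03 y -5.98 z 10.65 twist -2.262
```

```bash
python3 -m pendant '[{"hand":5,"x":7,"y":-6.1,"z":0,"twist":-0.18},{"hand":5,"x":7,"y":-6.1,"z":0,"twist":-0.36},{"hand":5,"x":7,"y":-6.1,"z":0,"twist":-2.262},{"hand":5,"x":7,"y":-6.1,"z":0,"twist":-2.262},{"hand":5,"x":7,"y":-6.1,"z":0,"twist":-2.262},{"hand":5,"x":7,"y":-6.1,"z":0,"twist":-2.262},{"hand":5,"x":7,"y":-6.1,"z":0,"twist":-2.262},{"hand":5,"x":7,"y":-6.1,"z":0,"twist":-2.262},{"hand":5,"x":7,"y":-6.1,"z":0,"twist":-2.262},{"hand":5,"x":7,"y":-6.1,"z":0,"twist":-2.262},{"hand":5,"x":7,"y":-6.1,"z":0,"twist":-2.262},{"hand":5,"x":7,"y":-6.1,"z":0,"twist":-2.262}]'
python3 - <<'E'
from scr import *
plan([(.5072,-.0900,.095,40)])
E
```

```text
t: 10.98
tcp_pos: [0.504, -0.0911, 0.3547]
ee_rot: [-0.0, 0.967, 0.256, 0.007]
force: [-0.1, -0.1, -0.4]
finger_gap: 0.0501
bar 3094 (0.44870343804359436, -0.02105036750435829) (0.07431133836507797, 0.016014322638511658) 0.2867453396320343
tick 77 0.0534 76.01
tick 52 0.0509 61.8
tick 52 0.0506 46.69
tick 51 0.0507 31.34
tick 38 0.0511 16.02
tick 141 0.0516 0.7
tick 34 0.0517 -14.27
tick 30 0.0518 -29.39
tick 26 0.0529 -59.39
grip 527 [ 0.5065689  -0.09040933] 0.09360423986314349 -48.13540316395954
grasp [ 0.5061 -0.0905  0.2002] yaw 30.2 gap 0.0498 F [ 0.3  0.3 -0.1] t 11.025 q7 0.77
x -0.01 y -0.03 z 10.52 twist -0.171
```

```bash
python3 -m pendant '[{"hand":5,"x":0,"y":0,"z":5,"twist":-0.171},{"hand":5,"x":0,"y":0,"z":10.6,"twist":-0.171},{"hand":5,"x":0,"y":0,"z":10.6,"twist":-0.171},{"hand":1,"x":0,"y":0,"z":10.5,"twist":-0.171},{"hand":1,"x":0,"y":0,"z":10.5,"twist":-0.171},{"hand":1,"x":0,"y":0,"z":10.5,"twist":-0.171},{"hand":1,"x":0,"y":0,"z":10.5,"twist":-0.171}]'
python3 - <<'E'
from plan import *
A=np.array([.4443,-.0207]);s,M=cur(); p=s['tcp_pos']+M[:,2]*.155; v=p[:2]-A; r=np.hypot(*v); ph=np.degrees(np.arctan2(v[1],v[0])); print(r,ph)
plan([(*(A+r*np.array([np.cos(np.radians(ph+d)),np.sin(np.radians(ph+d))])),p[2],40+d) for d in [-9,-18,-27,-36,-45,-54,-57,-59]])
E
```

```text
t: 11.9
tcp_pos: [0.5061, -0.091, 0.2519]
ee_rot: [0.001, 0.94, 0.342, 0.008]
force: [-1.0, -2.0, 7.8]
finger_gap: 0.0161
0.0948178338185644 -47.274862083302814
grasp [ 0.5086 -0.0904  0.0973] yaw 40.0 gap 0.0161 F [-1.  -2.   7.8] t 11.9 q7 1.07
x -1.49 y -0.05 z 0.01 twist 0.157
x -2.95 y -0.32 z -0.02 twist 0.314
x -4.35 y -0.83 z -0.04 twist 0.471
x -5.65 y -1.54 z -0.07 twist 0.628
x -6.83 y -2.45 z -0.09 twist 0.785
x -7.85 y -3.54 z -0.12 twist 0.942
x -8.15 y -3.93 z -0.12 twist 0.995
x -8.34 y -4.20 z -0.13 twist 1.030
```

```bash
python3 -m pendant '[{"hand":1,"x":-1.49,"y":-0.05,"z":0,"twist":0.157},{"hand":1,"x":-2.95,"y":-0.32,"z":0,"twist":0.314},{"hand":1,"x":-4.35,"y":-0.83,"z":0,"twist":0.471},{"hand":1,"x":-5.65,"y":-1.54,"z":0,"twist":0.628},{"hand":1,"x":-6.83,"y":-2.45,"z":0,"twist":0.785},{"hand":1,"x":-7.85,"y":-3.54,"z":0,"twist":0.942},{"hand":1,"x":-8.15,"y":-3.93,"z":0,"twist":0.995},{"hand":1,"x":-8.34,"y":-4.2,"z":0,"twist":1.02},{"hand":1,"x":-8.34,"y":-4.2,"z":0,"twist":1.02}]'
python3 - <<'E'
from plan import *
A=np.array([.4443,-.0207]);s,M=cur(); p=s['tcp_pos']+M[:,2]*.155; v=p[:2]-A; r=np.hypot(*v); ph=np.degrees(np.arctan2(v[1],v[0])); print(r,ph)
plan([])
E
```

```text
t: 13.02
tcp_pos: [0.4191, -0.1114, 0.2525]
ee_rot: [-0.004, 0.987, -0.16, 0.013]
force: [28.8, 4.9, -22.2]
finger_gap: 0.0158
0.09253265347693126 -103.13397259961668
grasp [ 0.4233 -0.1108  0.0979] yaw -18.4 gap 0.0158 F [ 28.8   4.9 -22.2] t 13.025 q7 0.28
```

```bash
python3 -m pendant '[{"hand":5,"x":0,"y":0,"z":0,"twist":0},{"hand":5,"x":0,"y":0,"z":0,"twist":0},{"hand":5,"x":0,"y":0,"z":-5,"twist":0},{"hand":5,"x":0,"y":0,"z":-10,"twist":0},{"hand":5,"x":0,"y":0,"z":-10,"twist":0},{"hand":5,"x":0,"y":0,"z":-10,"twist":0}]'
python3 - <<'E'
from scr import *
plan([])
f=grab('top'); from br import *
for r in brackets(f): print(r['cen'],r['w'],r['t'],r['f'],r.get('wr'))
E
```

```text
t: 13.78
tcp_pos: [0.4161, -0.1114, 0.3524]
ee_rot: [-0.005, 0.987, -0.159, 0.013]
force: [0.7, -0.7, -1.1]
finger_gap: 0.05
bar 2978 (0.4488014578819275, -0.02082250267267227) (0.07467267662286758, 0.015787797048687935) 0.36169320344924927
tick 31 0.0519 75.7
tick 27 0.0518 60.68
tick 26 0.0519 45.72
tick 26 0.0521 30.66
tick 28 0.0522 15.68
tick 99 0.0537 0.24
tick 26 0.0522 -14.2
grip 484 [ 0.42188731 -0.11085654] 0.09285259619803156 -103.84081947069909
grasp [ 0.42   -0.1109  0.1973] yaw -18.4 gap 0.05 F [-1.  -0.1  0.2] t 13.825 q7 -0.03
[0.8019 0.0103 0.0926] [0.8037 0.0101] [0.4991 0.0017] None (array([0.8046, 0.0106]), array([0.0226, 0.1924]), 2.5)
[ 0.7061 -0.0227  0.0746] [ 0.6936 -0.0417] [ 0.7338 -0.0263] [ 0.7022 -0.0184] (array([ 0.696 , -0.0416]), array([0.072, 0.008]), 5.9)
[ 0.6433 -0.1718  0.0724] [ 0.6499 -0.1704] [ 0.6493 -0.1651] [ 0.6423 -0.1734] (array([ 0.6502, -0.1691]), array([0.2135, 0.0348]), 18.5)
[0.699  0.1276 0.0784] [0.7111 0.1091] [0.6641 0.1145] [0.7092 0.1382] (array([0.7026, 0.1094]), array([0.097 , 0.0085]), 2.7)
[ 0.5839 -0.0201  0.0711] [0.5751 0.0025] [ 0.6186 -0.0125] [ 0.578  -0.0244] (array([0.5745, 0.0025]), array([0.0053, 0.072 ]), 83.9)
[0.5822 0.125  0.0762] [0.598  0.1075] [0.5503 0.1112] [0.5883 0.135 ] (array([0.5873, 0.107 ]), array([0.0982, 0.0083]), 6.3)
[ 0.4413 -0.0362  0.0892] [ 0.4487 -0.0177] [ 0.4461 -0.0199] [ 0.4316 -0.0422] (array([ 0.4605, -0.0217]), array([0.0239, 0.0426]), 82.6)
```

```bash
cat > gp.py <<'E'
from br import *
from plan import plan
BOX=dict(A=(.63,.78,.07,.18,-1),B=(.52,.65,.07,.18,-1),C=(.64,.77,-.07,.04,1),D=(.52,.645,-.07,.04,1),E=(.645,.77,-.23,-.11,-1),F=(.52,.645,-.23,-.11,1))
def gp(f,k):
    x0,x1,y0,y1,s=BOX[k]; P=cloud(f); h=P[...,2]-.05
    m=(f['frame'].min(2)>70)&(P[...,0]>x0)&(P[...,0]<x1)&(P[...,1]>y0)&(P[...,1]<y1)
    Q=P[m&(h>.036)&(h<.047)][:,:2]
    vx,vy,cx,cy=cv2.fitLine(Q.astype(np.float32),cv2.DIST_HUBER,0,.001,.001).ravel()
    if vx*s<0: vx,vy=-vx,-vy
    v=np.array([vx,vy]);c=np.array([cx,cy]); r=(Q-c)@[-vy,vx]; ok=abs(r)<.006; t=(Q[ok]-c)@v
    ft=P[m&(h>.002)&(h<.010)][:,:2]
    e=np.percentile(t,1); g=c+v*(e+.046); side=np.sign(np.mean((ft-c)@[-vy,vx]))
    print(k,len(Q),'grasp',g.round(4),'tall dir',np.degrees(np.arctan2(vy,vx)).round(1),'LEFT' if side>0 else 'RIGHT','len',np.ptp(t).round(3),'footc',ft.mean(0).round(3))
    return g,np.degrees(np.arctan2(vy,vx))
E
python3 - <<'E'
from gp import *
f=grab('top')
for k in 'ABCDEF': gp(f,k)
E
```

```text
A 109 grasp [0.7072 0.1102] tall dir 180.0 RIGHT len 0.123 footc [0.708 0.133]
B 101 grasp [0.5901 0.1068] tall dir -172.9 RIGHT len 0.091 footc [0.589 0.135]
C 104 grasp [ 0.7061 -0.0403] tall dir 6.1 LEFT len 0.072 footc [ 0.701 -0.011]
D 101 grasp [0.5862 0.0026] tall dir -6.1 RIGHT len 0.07 footc [ 0.578 -0.02 ]
E 106 grasp [ 0.7136 -0.1419] tall dir 170.3 LEFT len 0.088 footc [ 0.707 -0.169]
F 115 grasp [ 0.5923 -0.1934] tall dir -3.9 LEFT len 0.071 footc [ 0.586 -0.164]
```

Run:
```python
from gp import *
plan([(.5923,-.1930,.2,-93.9),(.5923,-.1930,.083,-93.9)])
```

```text
grasp [ 0.4199 -0.1115  0.1971] yaw -18.4 gap 0.0502 F [-0.1  0.2 -0.2] t 13.925 q7 -0.03
x 18.94 y 2.28 z 0.12 twist 1.317
x 18.67 y 2.41 z 11.82 twist 1.317
```

```bash
python3 -m pendant '[{"hand":4,"x":18.9,"y":2.3,"z":0,"twist":1.317},{"hand":4,"x":18.9,"y":2.3,"z":0,"twist":1.317},{"hand":4,"x":18.9,"y":2.3,"z":0,"twist":1.317},{"hand":4,"x":18.9,"y":2.3,"z":0,"twist":1.317},{"hand":4,"x":18.9,"y":2.3,"z":0,"twist":1.317},{"hand":4,"x":18.9,"y":2.3,"z":0,"twist":1.317},{"hand":4,"x":18.9,"y":2.3,"z":0,"twist":1.317},{"hand":4,"x":18.9,"y":2.3,"z":0,"twist":1.317},{"hand":4,"x":18.8,"y":2.3,"z":5,"twist":1.317},{"hand":4,"x":18.7,"y":2.4,"z":9,"twist":1.317},{"hand":4,"x":18.7,"y":2.4,"z":11.6,"twist":1.317},{"hand":4,"x":18.7,"y":2.4,"z":11.6,"twist":1.317}]'
python3 -m pendant '[{"hand":0,"x":0,"y":0,"z":0,"twist":0},{"hand":0,"x":0,"y":0,"z":0,"twist":0},{"hand":0,"x":0,"y":0,"z":0,"twist":0},{"hand":0,"x":0,"y":0,"z":0,"twist":0},{"hand":0,"x":0,"y":0,"z":-3,"twist":0},{"hand":0,"x":0,"y":0,"z":-8,"twist":0},{"hand":0,"x":0,"y":0,"z":-13,"twist":0},{"hand":0,"x":0,"y":0,"z":-13,"twist":0}]'
python3 - <<'E'
from gp import *
f=grab('wrist'); save(f,'g.png')
def tray(n,i):
    c,a=(np.array([.5005,.3589]),-1.7) if n=='L' else (np.array([.489,-.369]),-4.8)
    ar=np.radians(a); return (*(c+(.012+i*.075)*np.array([np.cos(ar),np.sin(ar)])),a)
x,y,a=tray('L',1)
print(x,y,a); plan([(x,y,.2,a),(x,y,.04,a)])
E
```

```text
t: 15.42
tcp_pos: [0.5876, -0.1942, 0.2371]
ee_rot: [0.008, -0.682, 0.731, -0.006]
force: [-0.2, 0.0, 1.0]
finger_gap: 0.04
t: 16.42
tcp_pos: [0.5854, -0.1951, 0.3703]
ee_rot: [0.01, -0.682, 0.731, -0.008]
force: [-0.9, 0.2, -3.2]
finger_gap: 0.0071
0.5874617078303863 0.35631903676459536 -1.7
grasp [ 0.5886 -0.1939  0.2134] yaw -94.0 gap 0.0071 F [ 0.2  0.9 -3. ] t 16.475 q7 -0.75
x -54.88 y 3.94 z 1.53 twist -1.610
x -54.80 y 4.30 z 17.53 twist -1.610
```

View pics/g.png

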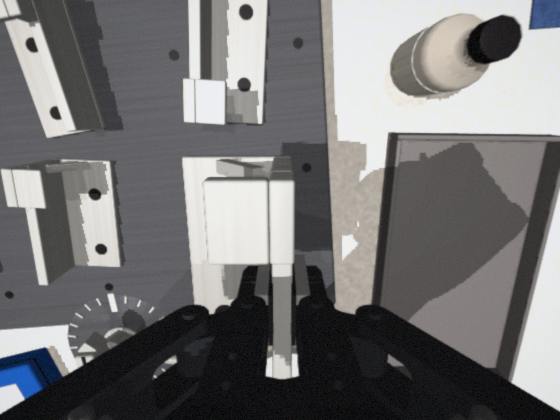

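```bash
python3 -m pendant '[{"hand":0,"x":-10,"y":0.7,"z":0,"twist":-0.18},{"hand":0,"x":-55,"y":4,"z":0,"twist":-1.61},{"hand":0,"x":-55,"y":4,"z":0,"twist":-1.61},{"hand":0,"x":-55,"y":4,"z":0,"twist":-1.61},{"hand":0,"x":-55,"y":4,"z":0,"twist":-1.61},{"hand":0,"x":-55,"y":4,"z":0,"twist":-1.61},{"hand":0,"x":-55,"y":4,"z":0,"twist":-1.61},{"hand":0,"x":-55,"y":4,"z":0,"twist":-1.61},{"hand":0,"x":-55,"y":4,"z":0,"twist":-1.61},{"hand":0,"x":-55,"y":4,"z":0,"twist":-1.61},{"hand":0,"x":-55,"y":4,"z":0,"twist":-1.61},{"hand":0,"x":-55,"y":4,"z":0,"twist":-1.61}]'
python3 - <<'E'
from gp import *
plan([(.5875,.3563,.06,-1.7),(.5875,.3563,.0385,-1.7)])
E
```

```text
t: 17.98
tcp_pos: [0.5833, 0.3557, 0.3694]
ee_rot: [-0.002, 1.0, -0.016, 0.011]
force: [-0.3, 0.4, -2.8]
finger_gap: 0.0071
grasp [0.5867 0.3561 0.2148] yaw -1.8 gap 0.0071 F [-0.3  0.4 -2.8] t 17.975 q7 -0.24
x -0.26 y 0.03 z 15.48 twist -0.002
x -0.30 y 0.04 z 17.63 twist -0.002
```

```bash
python3 -m pendant '[{"hand":0,"x":-0.2,"y":0,"z":6,"twist":0},{"hand":0,"x":-0.3,"y":0,"z":12,"twist":0},{"hand":0,"x":-0.3,"y":0,"z":15.5,"twist":0},{"hand":0,"x":-0.3,"y":0,"z":17,"twist":0},{"hand":0,"x":-0.3,"y":0,"z":17.7,"twist":0},{"hand":0,"x":-0.3,"y":0,"z":17.7,"twist":0},{"hand":3,"x":-0.3,"y":0,"z":17.7,"twist":0},{"hand":3,"x":-0.3,"y":0,"z":17.7,"twist":0},{"hand":3,"x":-0.3,"y":0,"z":14,"twist":0},{"hand":3,"x":-0.3,"y":0,"z":8,"twist":0},{"hand":3,"x":-0.3,"y":0,"z":2,"twist":0},{"hand":3,"x":-0.3,"y":0,"z":0,"twist":0}]'
python3 - <<'E'
from gp import *
f=grab('top')
for k in 'ABCDE': g,a=gp(f,k)
plan([(*g,.2,a-90),(*g,.083,a-90)])
save(f,'i.png')
E
```

```text
t: 19.48
tcp_pos: [0.581, 0.3556, 0.3736]
ee_rot: [-0.003, 1.0, -0.016, 0.013]
force: [-0.3, 0.4, 0.1]
finger_gap: 0.03
A 106 grasp [0.7068 0.11  ] tall dir -179.8 RIGHT len 0.122 footc [0.709 0.133]
B 99 grasp [0.5904 0.1068] tall dir -172.9 RIGHT len 0.091 footc [0.595 0.127]
C 99 grasp [ 0.7065 -0.0402] tall dir 6.0 LEFT len 0.072 footc [ 0.702 -0.011]
D 94 grasp [0.5861 0.0026] tall dir -6.3 RIGHT len 0.071 footc [ 0.58  -0.018]
E 104 grasp [ 0.7139 -0.1425] tall dir 170.9 LEFT len 0.085 footc [ 0.706 -0.169]
grasp [0.5851 0.3568 0.2197] yaw -1.8 gap 0.0302 F [ 1.1 -0.2  2.4] t 19.525 q7 -0.24
x 14.42 y 49.50 z 1.97 twist -1.445
x 14.12 y 49.59 z 13.67 twist -1.445
```

View pics/i.png

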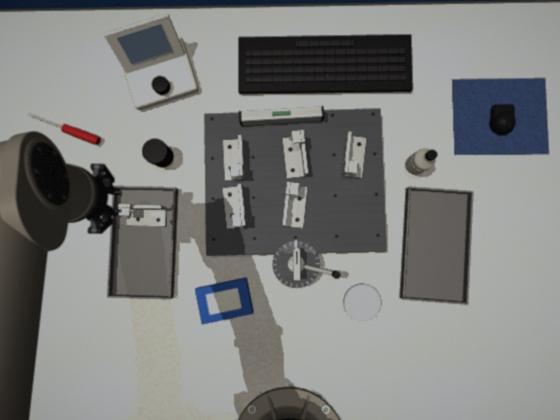

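```bash
python3 -m pendant '[{"hand":4,"x":14.4,"y":49.5,"z":1,"twist":-1.445},{"hand":4,"x":14.4,"y":49.5,"z":1,"twist":-1.445},{"hand":4,"x":14.4,"y":49.5,"z":1,"twist":-1.445},{"hand":4,"x":14.4,"y":49.5,"z":1,"twist":-1.445},{"hand":4,"x":14.4,"y":49.5,"z":1,"twist":-1.445},{"hand":4,"x":14.4,"y":49.5,"z":1,"twist":-1.445},{"hand":4,"x":14.4,"y":49.5,"z":1,"twist":-1.445},{"hand":4,"x":14.4,"y":49.5,"z":1,"twist":-1.445},{"hand":4,"x":14.4,"y":49.5,"z":1,"twist":-1.445},{"hand":4,"x":14.4,"y":49.5,"z":1,"twist":-1.445},{"hand":4,"x":14.4,"y":49.5,"z":1,"twist":-1.445},{"hand":4,"x":14.4,"y":49.5,"z":1,"twist":-1.445}]'
cat > wr.py <<'E'
from gp import *
# web refinement from the wrist view near guess g
def web(g,ang,zb=.05):
    f=grab('wrist'); P=cloud(f); h=P[...,2]-zb; d=P[...,:2]-g; r=np.radians(ang); v=np.array([np.cos(r),np.sin(r)])
    t=d@v; n=d@[-v[1],v[0]]
    Q=P[(h>.040)&(h<.048)&(abs(n)<.015)&(t>-.055)&(t<.03)][:,:2]
    vx,vy,cx,cy=cv2.fitLine(Q.astype(np.float32),cv2.DIST_HUBER,0,.001,.001).ravel()
    if vx*v[0]+vy*v[1]<0: vx,vy=-vx,-vy
    v=np.array([vx,vy]); c=np.array([cx,cy]); t=(Q-c)@v; r=(Q-c)@[-vy,vx]
    g2=c+v*(np.percentile(t,1)+.046); a=np.degrees(np.arctan2(vy,vx))
    print('web',len(Q),g2.round(4),a.round(1),'len',np.ptp(t).round(3),'wid',np.ptp(r).round(3)); return f,g2,a
E
python3 - <<'E'
from wr import *
f,g,a=web(np.array([.7139,-.1425]),171)
plan([(*g,.083,a-90)])
E
```

```text
t: 21.02
tcp_pos: [0.7095, -0.1415, 0.3642]
ee_rot: [0.006, 0.76, 0.65, 0.012]
force: [0.0, 0.7, 1.0]
finger_gap: 0.04
web 866 [ 0.7113 -0.144 ] 172.5 len 0.068 wid 0.008
grasp [ 0.7135 -0.1406  0.2097] yaw 81.1 gap 0.0399 F [0.7 0.  0.2] t 21.075 q7 1.78
x -0.51 y -0.48 z 12.66 twist -0.025
```

```bash
python3 -m pendant '[{"hand":4,"x":-0.5,"y":-0.3,"z":6,"twist":-0.025},{"hand":4,"x":-0.5,"y":-0.4,"z":10.5,"twist":-0.025},{"hand":4,"x":-0.5,"y":-0.4,"z":12.5,"twist":-0.025},{"hand":4,"x":-0.5,"y":-0.4,"z":12.5,"twist":-0.025},{"hand":0,"x":-0.5,"y":-0.4,"z":12.5,"twist":-0.025},{"hand":0,"x":-0.5,"y":-0.4,"z":12.5,"twist":-0.025},{"hand":0,"x":-0.5,"y":-0.4,"z":12.5,"twist":-0.025},{"hand":0,"x":-0.5,"y":-0.4,"z":12.5,"twist":-0.025},{"hand":0,"x":-0.5,"y":-0.4,"z":9.5,"twist":-0.025},{"hand":0,"x":-0.5,"y":-0.4,"z":5,"twist":-0.025},{"hand":0,"x":-0.5,"y":-0.4,"z":0,"twist":-0.025},{"hand":0,"x":-0.5,"y":-0.4,"z":0,"twist":-0.025}]'
cat >> gp.py <<'E'
def tray(n,i):
    c,a=(np.array([.5005,.3589]),-1.7) if n=='L' else (np.array([.489,-.369]),-4.8)
    ar=np.radians(a); x,y=c+(.012+i*.075)*np.array([np.cos(ar),np.sin(ar)])
    print('slot',x.round(4),y.round(4),a); plan([(x,y,.21,a),(x,y,.06,a),(x,y,.0385,a)])
E
python3 - <<'E'
from gp import *
tray('L',0)
E
```

```text
t: 22.58
tcp_pos: [0.7055, -0.1469, 0.3697]
ee_rot: [0.009, 0.752, 0.659, 0.015]
force: [0.1, -0.8, -3.2]
finger_gap: 0.0069
slot 0.5125 0.3585 -1.7
grasp [ 0.7107 -0.1459  0.2151] yaw 82.5 gap 0.0069 F [ 0.1 -0.8 -3.2] t 22.575 q7 1.81
x 47.41 y -26.26 z 0.18 twist 1.469
x 47.25 y -26.75 z 15.17 twist 1.469
x 47.22 y -26.82 z 17.32 twist 1.469
```

```bash
python3 -m pendant '[{"hand":0,"x":10,"y":-5.5,"z":0,"twist":0.18},{"hand":0,"x":47.4,"y":-26.3,"z":0,"twist":1.469},{"hand":0,"x":47.4,"y":-26.3,"z":0,"twist":1.469},{"hand":0,"x":47.4,"y":-26.3,"z":0,"twist":1.469},{"hand":0,"x":47.4,"y":-26.3,"z":0,"twist":1.469},{"hand":0,"x":47.4,"y":-26.3,"z":0,"twist":1.469},{"hand":0,"x":47.4,"y":-26.3,"z":0,"twist":1.469},{"hand":0,"x":47.4,"y":-26.3,"z":0,"twist":1.469},{"hand":0,"x":47.4,"y":-26.3,"z":0,"twist":1.469},{"hand":0,"x":47.4,"y":-26.3,"z":0,"twist":1.469},{"hand":0,"x":47.4,"y":-26.3,"z":0,"twist":1.469},{"hand":0,"x":47.4,"y":-26.3,"z":0,"twist":1.469}]'
python3 - <<'E'
from gp import *
tray('L',0); save(grab('wrist'),'j.png')
E
```

```text
t: 24.08
tcp_pos: [0.5074, 0.3561, 0.3665]
ee_rot: [-0.004, 1.0, -0.016, 0.017]
force: [-0.7, 0.2, -2.5]
finger_gap: 0.0068
slot 0.5125 0.3585 -1.7
grasp [0.5126 0.3571 0.2119] yaw -1.8 gap 0.0068 F [-0.7  0.2 -2.5] t 24.075 q7 -0.33
x -0.02 y -0.14 z 0.19 twist -0.002
x -0.52 y -0.03 z 15.18 twist -0.002
x -0.60 y -0.01 z 17.33 twist -0.002
```

View pics/j.png

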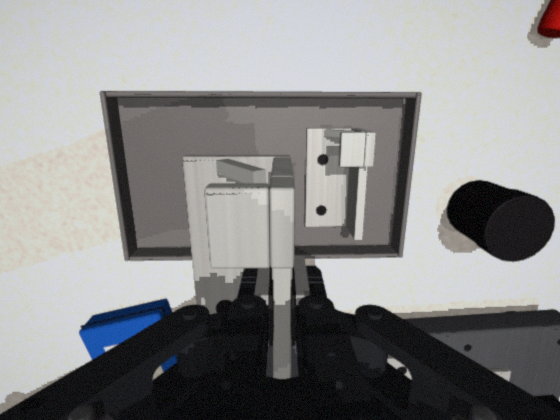

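```bash
python3 -m pendant '[{"hand":0,"x":-0.2,"y":0,"z":6,"twist":0},{"hand":0,"x":-0.4,"y":0,"z":12,"twist":0},{"hand":0,"x":-0.5,"y":0,"z":15.5,"twist":0},{"hand":0,"x":-0.6,"y":0,"z":16.7,"twist":0},{"hand":0,"x":-0.6,"y":0,"z":17.4,"twist":0},{"hand":0,"x":-0.6,"y":0,"z":17.4,"twist":0},{"hand":3,"x":-0.6,"y":0,"z":17.4,"twist":0},{"hand":3,"x":-0.6,"y":0,"z":17.4,"twist":0},{"hand":3,"x":-0.6,"y":0,"z":14,"twist":0},{"hand":3,"x":-0.4,"y":0,"z":8,"twist":0},{"hand":3,"x":0,"y":0,"z":2,"twist":0},{"hand":3,"x":0,"y":0,"z":0,"twist":0}]'
python3 - <<'E'
from gp import *
f=grab('top')
for k in 'ABDC': g,a=gp(f,k)
plan([(*g,.21,a-90)])
E
```

```text
t: 25.62
tcp_pos: [0.5084, 0.3559, 0.3704]
ee_rot: [-0.005, 1.0, -0.016, 0.018]
force: [0.1, 1.3, -1.0]
finger_gap: 0.0298
A 140 grasp [0.707  0.1148] tall dir 164.8 RIGHT len 0.127 footc [0.705 0.138]
B 86 grasp [0.6017 0.1334] tall dir -179.0 RIGHT len 0.062 footc [0.595 0.137]
D 103 grasp [0.5862 0.0027] tall dir -6.2 RIGHT len 0.072 footc [ 0.579 -0.019]
C 99 grasp [ 0.7063 -0.0403] tall dir 6.0 LEFT len 0.073 footc [ 0.701 -0.011]
grasp [0.5141 0.3578 0.2165] yaw -1.8 gap 0.0298 F [1.9 1.8 2.5] t 25.675 q7 -0.33
x 20.44 y 39.18 z 0.94 twist 1.433
```

```bash
python3 -m pendant '[{"hand":4,"x":20.4,"y":39.2,"z":0.9,"twist":1.433},{"hand":4,"x":20.4,"y":39.2,"z":0.9,"twist":1.433},{"hand":4,"x":20.4,"y":39.2,"z":0.9,"twist":1.433},{"hand":4,"x":20.4,"y":39.2,"z":0.9,"twist":1.433},{"hand":4,"x":20.4,"y":39.2,"z":0.9,"twist":1.433},{"hand":4,"x":20.4,"y":39.2,"z":0.9,"twist":1.433},{"hand":4,"x":20.4,"y":39.2,"z":0.9,"twist":1.433},{"hand":4,"x":20.4,"y":39.2,"z":0.9,"twist":1.433},{"hand":4,"x":20.4,"y":39.2,"z":0.9,"twist":1.433},{"hand":4,"x":20.4,"y":39.2,"z":0.9,"twist":1.433}]'
python3 - <<'E'
from wr import *
f,g,a=web(np.array([.7063,-.0403]),6)
plan([(*g,.083,a-90)]); save(f,'k.png')
E
```

```text
t: 26.92
tcp_pos: [0.6999, -0.041, 0.3644]
ee_rot: [-0.016, 0.745, -0.667, 0.01]
force: [0.2, 0.1, 0.4]
finger_gap: 0.0405
web 890 [ 0.705  -0.0409] 6.0 len 0.069 wid 0.008
grasp [ 0.7056 -0.039   0.2101] yaw -83.7 gap 0.0401 F [-0.1  0.3  0.7] t 26.975 q7 -0.88
x 0.27 y 0.56 z 12.69 twist 0.006
```

View pics/k.png

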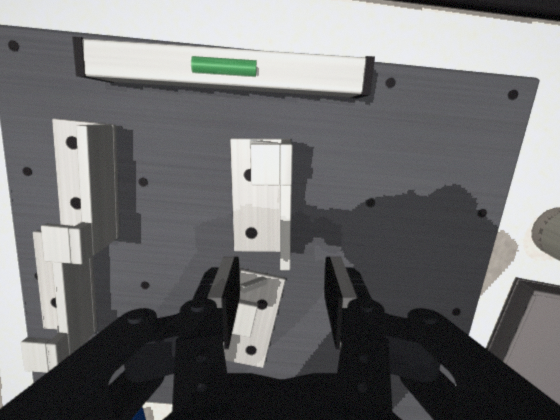

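```bash
python3 -m pendant '[{"hand":4,"x":0.2,"y":0.3,"z":6,"twist":0},{"hand":4,"x":0.25,"y":0.5,"z":10.5,"twist":0},{"hand":4,"x":0.25,"y":0.55,"z":12.6,"twist":0},{"hand":4,"x":0.25,"y":0.55,"z":12.6,"twist":0},{"hand":0,"x":0.25,"y":0.55,"z":12.6,"twist":0},{"hand":0,"x":0.25,"y":0.55,"z":12.6,"twist":0},{"hand":0,"x":0.25,"y":0.55,"z":12.6,"twist":0},{"hand":0,"x":0.25,"y":0.55,"z":12.6,"twist":0},{"hand":0,"x":0.25,"y":0.55,"z":9.5,"twist":0},{"hand":0,"x":0.25,"y":0.4,"z":5,"twist":0},{"hand":0,"x":0.25,"y":0,"z":0,"twist":0},{"hand":0,"x":0.25,"y":0,"z":0,"twist":0}]'
python3 - <<'E'
from gp import *
tray('L',-1)
E
```

```text
t: 28.48
tcp_pos: [0.7008, -0.0441, 0.3694]
ee_rot: [-0.019, 0.745, -0.667, 0.012]
force: [0.2, 1.0, -3.2]
finger_gap: 0.007
slot 0.4375 0.3608 -1.7
grasp [ 0.7075 -0.0423  0.2148] yaw -83.7 gap 0.007 F [ 0.2  1.  -3.2] t 28.475 q7 -0.87
x -43.03 y 22.42 z -0.22 twist -1.431
x -42.93 y 23.08 z 14.76 twist -1.431
x -42.91 y 23.17 z 16.91 twist -1.431
```

```bash
python3 -m pendant '[{"hand":0,"x":-10,"y":5,"z":0,"twist":-0.18},{"hand":0,"x":-43,"y":22.4,"z":0,"twist":-1.431},{"hand":0,"x":-43,"y":22.4,"z":0,"twist":-1.431},{"hand":0,"x":-43,"y":22.4,"z":0,"twist":-1.431},{"hand":0,"x":-43,"y":22.4,"z":0,"twist":-1.431},{"hand":0,"x":-43,"y":22.4,"z":0,"twist":-1.431},{"hand":0,"x":-43,"y":22.4,"z":0,"twist":-1.431},{"hand":0,"x":-43,"y":22.4,"z":0,"twist":-1.431},{"hand":0,"x":-43,"y":22.4,"z":0,"twist":-1.431},{"hand":0,"x":-43,"y":22.4,"z":0,"twist":-1.431},{"hand":0,"x":-43,"y":22.4,"z":0,"twist":-1.431},{"hand":0,"x":-43,"y":22.4,"z":0,"twist":-1.431}]'
python3 - <<'E'
from gp import *
tray('L',-1)
E
```

```text
t: 29.98
tcp_pos: [0.4317, 0.3579, 0.3623]
ee_rot: [-0.006, 1.0, -0.016, 0.021]
force: [0.4, -0.2, -3.4]
finger_gap: 0.0069
slot 0.4375 0.3608 -1.7
grasp [0.4383 0.3597 0.2078] yaw -1.8 gap 0.0069 F [ 0.4 -0.2 -3.4] t 29.975 q7 -0.42
x -0.08 y -0.11 z -0.23 twist -0.002
x -0.72 y 0.08 z 14.76 twist -0.002
x -0.81 y 0.10 z 16.91 twist -0.002
```

```bash
python3 -m pendant '[{"hand":0,"x":-0.3,"y":0,"z":6,"twist":0},{"hand":0,"x":-0.6,"y":0,"z":11.5,"twist":0},{"hand":0,"x":-0.7,"y":0.1,"z":14.8,"twist":0},{"hand":0,"x":-0.8,"y":0.1,"z":16.2,"twist":0},{"hand":0,"x":-0.8,"y":0.1,"z":16.9,"twist":0},{"hand":0,"x":-0.8,"y":0.1,"z":16.9,"twist":0},{"hand":3,"x":-0.8,"y":0.1,"z":16.9,"twist":0},{"hand":3,"x":-0.8,"y":0.1,"z":16.9,"twist":0},{"hand":3,"x":-0.8,"y":0.1,"z":13.5,"twist":0},{"hand":3,"x":-0.4,"y":0.1,"z":7.5,"twist":0},{"hand":3,"x":0,"y":0,"z":1.5,"twist":0},{"hand":3,"x":0,"y":0,"z":0,"twist":0}]'
python3 - <<'E'
from gp import *
f=grab('top'); save(f,'l.png',(80,90,410,320),2.4)
for k in 'ABD': g,a=gp(f,k)
plan([(*g,.21,a+90)])
E
```

```text
t: 31.48
tcp_pos: [0.4326, 0.3581, 0.366]
ee_rot: [-0.008, 1.0, -0.016, 0.023]
force: [-0.2, 0.7, -1.0]
finger_gap: 0.0298
A 144 grasp [0.7069 0.1143] tall dir 165.4 RIGHT len 0.125 footc [0.703 0.137]
B 86 grasp [0.6025 0.1333] tall dir -178.7 RIGHT len 0.064 footc [0.593 0.139]
D 99 grasp [0.5861 0.0026] tall dir -6.6 RIGHT len 0.073 footc [ 0.579 -0.018]
grasp [0.4394 0.3606 0.2114] yaw -1.8 gap 0.0299 F [0.7 0.3 1.5] t 31.525 q7 -0.41
x 15.79 y 35.32 z 0.26 twist -1.487
```

View pics/l.png

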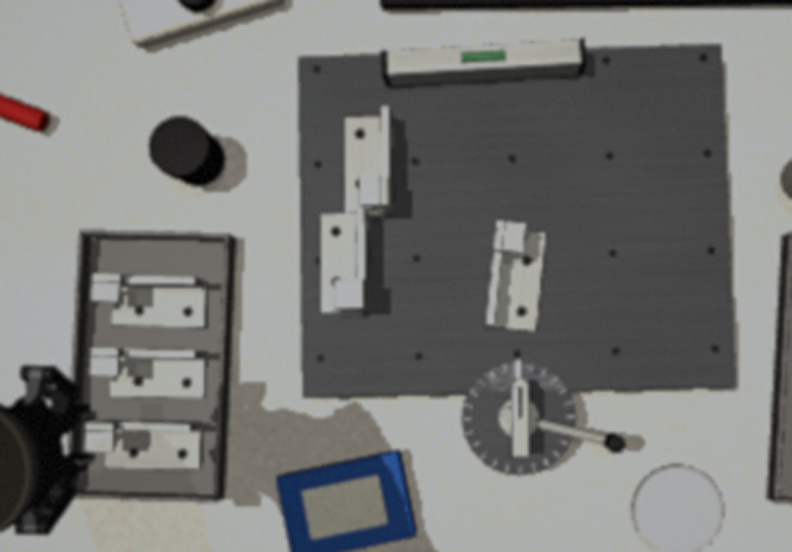

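```bash
python3 -m pendant '[{"hand":4,"x":15.8,"y":35.3,"z":0,"twist":-1.487},{"hand":4,"x":15.8,"y":35.3,"z":0,"twist":-1.487},{"hand":4,"x":15.8,"y":35.3,"z":0,"twist":-1.487},{"hand":4,"x":15.8,"y":35.3,"z":0,"twist":-1.487},{"hand":4,"x":15.8,"y":35.3,"z":0,"twist":-1.487},{"hand":4,"x":15.8,"y":35.3,"z":0,"twist":-1.487},{"hand":4,"x":15.8,"y":35.3,"z":0,"twist":-1.487},{"hand":4,"x":15.8,"y":35.3,"z":0,"twist":-1.487},{"hand":4,"x":15.8,"y":35.3,"z":0,"twist":-1.487},{"hand":4,"x":15.8,"y":35.3,"z":0,"twist":-1.487}]'
python3 - <<'E'
from wr import *
f,g,a=web(np.array([.5861,.0026]),-6.4)
plan([(*g,.083,a+90)])
E
```

```text
t: 32.78
tcp_pos: [0.5789, 0.0003, 0.3663]
ee_rot: [0.009, 0.747, 0.665, 0.022]
force: [-0.4, 0.2, 0.4]
finger_gap: 0.0401
web 1059 [0.5835 0.0021] -6.5 len 0.073 wid 0.008
grasp [0.5858 0.0028 0.2119] yaw 83.3 gap 0.04 F [ 0.6  0.6 -0.1] t 32.825 q7 1.61
x -0.36 y -0.77 z 12.87 twist -0.003
```

```bash
python3 -m pendant '[{"hand":4,"x":-0.2,"y":-0.4,"z":6,"twist":0},{"hand":4,"x":-0.3,"y":-0.6,"z":10.5,"twist":0},{"hand":4,"x":-0.35,"y":-0.7,"z":12.8,"twist":0},{"hand":4,"x":-0.35,"y":-0.7,"z":12.8,"twist":0},{"hand":0,"x":-0.35,"y":-0.7,"z":12.8,"twist":0},{"hand":0,"x":-0.35,"y":-0.7,"z":12.8,"twist":0},{"hand":0,"x":-0.35,"y":-0.7,"z":12.8,"twist":0},{"hand":0,"x":-0.35,"y":-0.7,"z":12.8,"twist":0},{"hand":0,"x":-0.35,"y":-0.7,"z":9.5,"twist":0},{"hand":0,"x":-0.35,"y":-0.4,"z":5,"twist":0},{"hand":0,"x":-0.35,"y":0,"z":0,"twist":0},{"hand":0,"x":-0.35,"y":0,"z":0,"twist":0}]'
python3 - <<'E'
from gp import *
tray('R',-1)
E
```

```text
t: 34.33
tcp_pos: [0.5794, -0.0034, 0.3706]
ee_rot: [0.011, 0.747, 0.664, 0.025]
force: [0.5, 0.4, -2.9]
finger_gap: 0.0069
slot 0.4262 -0.3637 -4.8
grasp [ 0.5874 -0.0007  0.2161] yaw 83.3 gap 0.0069 F [ 0.5  0.4 -2.9] t 34.325 q7 1.62
x -37.94 y -11.74 z -0.85 twist 1.538
x -38.29 y -12.48 z 14.13 twist 1.538
x -38.34 y -12.58 z 16.28 twist 1.538
```

```bash
python3 -m pendant '[{"hand":0,"x":-8,"y":-2.5,"z":-0.5,"twist":0.18},{"hand":0,"x":-37.9,"y":-11.7,"z":-0.8,"twist":1.538},{"hand":0,"x":-37.9,"y":-11.7,"z":-0.8,"twist":1.538},{"hand":0,"x":-37.9,"y":-11.7,"z":-0.8,"twist":1.538},{"hand":0,"x":-37.9,"y":-11.7,"z":-0.8,"twist":1.538},{"hand":0,"x":-37.9,"y":-11.7,"z":-0.8,"twist":1.538},{"hand":0,"x":-37.9,"y":-11.7,"z":-0.8,"twist":1.538},{"hand":0,"x":-37.9,"y":-11.7,"z":-0.8,"twist":1.538},{"hand":0,"x":-37.9,"y":-11.7,"z":-0.8,"twist":1.538},{"hand":0,"x":-37.9,"y":-11.7,"z":-0.8,"twist":1.538},{"hand":0,"x":-37.9,"y":-11.7,"z":-0.8,"twist":1.538},{"hand":0,"x":-37.9,"y":-11.7,"z":-0.8,"twist":1.538}]'
python3 - <<'E'
from gp import *
tray('R',-1)
E
```

```text
t: 35.83
tcp_pos: [0.4189, -0.3659, 0.3641]
ee_rot: [-0.01, 0.999, -0.041, 0.025]
force: [0.2, -0.4, -1.7]
finger_gap: 0.007
slot 0.4262 -0.3637 -4.8
grasp [ 0.4268 -0.3632  0.2096] yaw -4.8 gap 0.007 F [ 0.2 -0.4 -1.7] t 35.825 q7 1.05
x -0.06 y 0.06 z -0.04 twist 0.000
x -0.81 y 0.39 z 14.93 twist 0.000
x -0.91 y 0.44 z 17.08 twist 0.000
```

```bash
python3 -m pendant '[{"hand":0,"x":-0.3,"y":0.1,"z":6,"twist":0},{"hand":0,"x":-0.6,"y":0.3,"z":11.5,"twist":0},{"hand":0,"x":-0.8,"y":0.4,"z":15,"twist":0},{"hand":0,"x":-0.9,"y":0.4,"z":16.4,"twist":0},{"hand":0,"x":-0.9,"y":0.4,"z":17,"twist":0},{"hand":0,"x":-0.9,"y":0.4,"z":17,"twist":0},{"hand":3,"x":-0.9,"y":0.4,"z":17,"twist":0},{"hand":3,"x":-0.9,"y":0.4,"z":17,"twist":0},{"hand":3,"x":-0.8,"y":0.4,"z":13.5,"twist":0},{"hand":3,"x":-0.4,"y":0.2,"z":7.5,"twist":0},{"hand":3,"x":0,"y":0,"z":1.5,"twist":0},{"hand":3,"x":0,"y":0,"z":0,"twist":0}]'
python3 - <<'E'
from gp import *
f=grab('top')
for k in 'AB': g,a=gp(f,k)
g=np.array([.705,.110]); plan([(*g,.21,-87)])
E
```

```text
t: 37.33
tcp_pos: [0.4192, -0.3666, 0.3677]
ee_rot: [-0.009, 0.999, -0.041, 0.028]
force: [0.0, -0.2, -1.5]
finger_gap: 0.03
A 141 grasp [0.7067 0.1145] tall dir 165.6 RIGHT len 0.125 footc [0.699 0.138]
B 95 grasp [0.6038 0.1331] tall dir -178.1 RIGHT len 0.064 footc [0.594 0.139]
grasp [ 0.4278 -0.3641  0.2132] yaw -4.8 gap 0.0299 F [ 0.8 -0.7  1.2] t 37.375 q7 1.05
x 23.64 y -49.51 z 2.63 twist 1.435
```

```bash
python3 -m pendant '[{"hand":4,"x":23.6,"y":-49.5,"z":2.6,"twist":1.435},{"hand":4,"x":23.6,"y":-49.5,"z":2.6,"twist":1.435},{"hand":4,"x":23.6,"y":-49.5,"z":2.6,"twist":1.435},{"hand":4,"x":23.6,"y":-49.5,"z":2.6,"twist":1.435},{"hand":4,"x":23.6,"y":-49.5,"z":2.6,"twist":1.435},{"hand":4,"x":23.6,"y":-49.5,"z":2.6,"twist":1.435},{"hand":4,"x":23.6,"y":-49.5,"z":2.6,"twist":1.435},{"hand":4,"x":23.6,"y":-49.5,"z":2.6,"twist":1.435},{"hand":4,"x":23.6,"y":-49.5,"z":2.6,"twist":1.435},{"hand":4,"x":23.6,"y":-49.5,"z":2.6,"twist":1.435},{"hand":4,"x":23.6,"y":-49.5,"z":2.6,"twist":1.435},{"hand":4,"x":23.6,"y":-49.5,"z":2.6,"twist":1.435}]'
python3 - <<'E'
from wr import *
f,g,a=web(np.array([.705,.110]),-177.4)
plan([(*g,.083,a+90)]); save(f,'m.png')
E
```

```text
t: 38.88
tcp_pos: [0.6955, 0.1061, 0.3645]
ee_rot: [-0.025, 0.725, -0.688, 0.015]
force: [-0.6, -0.9, 0.1]
finger_gap: 0.0401
web 1024 [0.7074 0.1097] -179.4 len 0.073 wid 0.008
grasp [0.7042 0.1088 0.2103] yaw -87.0 gap 0.04 F [-0.9 -1.2 -0.5] t 38.925 q7 -1.03
x 0.10 y 0.41 z 12.72 twist 0.042
```

View pics/m.png

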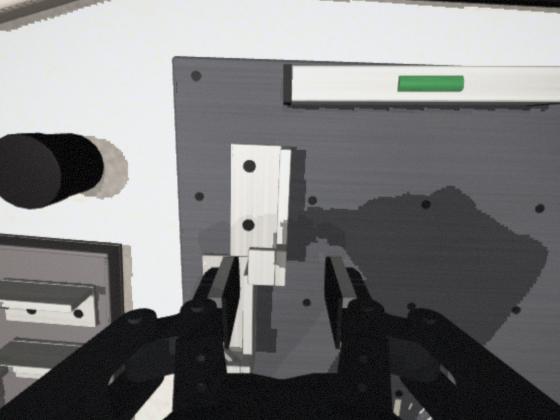

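```bash
python3 -m pendant '[{"hand":4,"x":0,"y":0.2,"z":6,"twist":0.04},{"hand":4,"x":0.1,"y":0.3,"z":10.5,"twist":0.04},{"hand":4,"x":0.1,"y":0.4,"z":12.6,"twist":0.04},{"hand":4,"x":0.1,"y":0.4,"z":12.6,"twist":0.04},{"hand":0,"x":0.1,"y":0.4,"z":12.6,"twist":0.04},{"hand":0,"x":0.1,"y":0.4,"z":12.6,"twist":0.04},{"hand":0,"x":0.1,"y":0.4,"z":12.6,"twist":0.04},{"hand":0,"x":0.1,"y":0.4,"z":12.6,"twist":0.04},{"hand":0,"x":0.1,"y":0.4,"z":9.5,"twist":0.04},{"hand":0,"x":0.1,"y":0.2,"z":5,"twist":0.04},{"hand":0,"x":0.1,"y":0,"z":0,"twist":0.04},{"hand":0,"x":0.1,"y":0,"z":0,"twist":0.04}]'
python3 - <<'E'
from gp import *
tray('R',1)
E
```

```text
t: 40.42
tcp_pos: [0.6962, 0.1046, 0.3691]
ee_rot: [-0.028, 0.711, -0.703, 0.016]
force: [0.5, 0.8, -3.9]
finger_gap: 0.0071
slot 0.5757 -0.3763 -4.8
grasp [0.7057 0.1072 0.2147] yaw -89.3 gap 0.0071 F [ 0.5  0.8 -3.9] t 40.425 q7 -1.12
x 48.19 y 13.53 z -1.16 twist -1.475
x 48.44 y 14.45 z 13.81 twist -1.475
x 48.48 y 14.58 z 15.96 twist -1.475
```

```bash
python3 -m pendant '[{"hand":0,"x":10,"y":4,"z":-0.3,"twist":-0.18},{"hand":0,"x":48.2,"y":13.5,"z":-1.2,"twist":-1.475},{"hand":0,"x":48.2,"y":13.5,"z":-1.2,"twist":-1.475},{"hand":0,"x":48.2,"y":13.5,"z":-1.2,"twist":-1.475},{"hand":0,"x":48.2,"y":13.5,"z":-1.2,"twist":-1.475},{"hand":0,"x":48.2,"y":13.5,"z":-1.2,"twist":-1.475},{"hand":0,"x":48.2,"y":13.5,"z":-1.2,"twist":-1.475},{"hand":0,"x":48.2,"y":13.5,"z":-1.2,"twist":-1.475},{"hand":0,"x":48.2,"y":13.5,"z":-1.2,"twist":-1.475},{"hand":0,"x":48.2,"y":13.5,"z":-1.2,"twist":-1.475},{"hand":0,"x":48.2,"y":13.5,"z":-1.2,"twist":-1.475},{"hand":0,"x":48.2,"y":13.5,"z":-1.2,"twist":-1.475}]'
python3 - <<'E'
from gp import *
tray('R',1)
E
```

```text
t: 41.92
tcp_pos: [0.5673, -0.3774, 0.3646]
ee_rot: [-0.01, 0.999, -0.041, 0.03]
force: [0.4, 0.8, -2.9]
finger_gap: 0.0067
slot 0.5757 -0.3763 -4.8
grasp [ 0.5768 -0.3747  0.2102] yaw -4.8 gap 0.0067 F [ 0.4  0.8 -2.9] t 41.925 q7 0.86
x -0.10 y 0.17 z 0.01 twist 0.001
x -0.99 y 0.51 z 14.98 twist 0.001
x -1.12 y 0.56 z 17.13 twist 0.001
```

```bash
python3 -m pendant '[{"hand":0,"x":-0.4,"y":0.3,"z":6,"twist":0},{"hand":0,"x":-0.8,"y":0.4,"z":11.5,"twist":0},{"hand":0,"x":-1,"y":0.5,"z":15,"twist":0},{"hand":0,"x":-1.1,"y":0.5,"z":16.4,"twist":0},{"hand":0,"x":-1.1,"y":0.5,"z":17,"twist":0},{"hand":0,"x":-1.1,"y":0.5,"z":17,"twist":0},{"hand":3,"x":-1.1,"y":0.5,"z":17,"twist":0},{"hand":3,"x":-1.1,"y":0.5,"z":17,"twist":0},{"hand":3,"x":-0.9,"y":0.5,"z":13.5,"twist":0},{"hand":3,"x":-0.5,"y":0.3,"z":7.5,"twist":0},{"hand":3,"x":0,"y":0,"z":1.5,"twist":0},{"hand":3,"x":0,"y":0,"z":0,"twist":0}]'
python3 - <<'E'
from gp import *
f=grab('top')
g,a=gp(f,'B')
plan([(*g,.21,a+90)]); 
for r in brackets(f): print(r['cen'],r['w'],r['t'],r['f'],r.get('wr'))
E
```

```text
t: 43.42
tcp_pos: [0.5679, -0.378, 0.3692]
ee_rot: [-0.009, 0.999, -0.041, 0.033]
force: [-1.0, -0.6, -0.9]
finger_gap: 0.0301
B 108 grasp [0.6018 0.1334] tall dir 178.4 RIGHT len 0.067 footc [0.593 0.141]
grasp [ 0.578  -0.3757  0.2147] yaw -4.7 gap 0.0302 F [ 0.5 -0.3  1.7] t 43.475 q7 0.86
x -1.86 y -50.91 z 1.41 twist 1.515
[0.8023 0.0105 0.0912] [0.8037 0.0104] [0.4991 0.0017] None (array([0.8043, 0.0105]), array([0.0224, 0.1926]), 2.9)
[0.599  0.1509 0.0797] [0.6119 0.1327] [0.5635 0.1403] [0.6072 0.1611] (array([0.6004, 0.1328]), array([0.0948, 0.0079]), 0.0)
[ 0.4462 -0.0211  0.0984] [ 0.4452 -0.0214] [ 0.4465 -0.02  ] [ 0.4386 -0.0257] (array([ 0.4459, -0.02  ]), array([0.0236, 0.0114]), 77.2)
[ 0.4306 -0.0751  0.0591] None None [ 0.4243 -0.0769] None
```

```bash
python3 -m pendant '[{"hand":4,"x":-1.9,"y":-50.9,"z":1.4,"twist":1.5},{"hand":4,"x":-1.9,"y":-50.9,"z":1.4,"twist":1.5},{"hand":4,"x":-1.9,"y":-50.9,"z":1.4,"twist":1.5},{"hand":4,"x":-1.9,"y":-50.9,"z":1.4,"twist":1.5},{"hand":4,"x":-1.9,"y":-50.9,"z":1.4,"twist":1.5},{"hand":4,"x":-1.9,"y":-50.9,"z":1.4,"twist":1.5},{"hand":4,"x":-1.9,"y":-50.9,"z":1.4,"twist":1.5},{"hand":4,"x":-1.9,"y":-50.9,"z":1.4,"twist":1.5},{"hand":4,"x":-1.9,"y":-50.9,"z":1.4,"twist":1.5},{"hand":4,"x":-1.9,"y":-50.9,"z":1.4,"twist":1.5},{"hand":4,"x":-1.9,"y":-50.9,"z":1.4,"twist":1.5}]'
python3 - <<'E'
from wr import *
f,g,a=web(np.array([.602,.133]),180)
plan([(*g,.083,a+90)])
E
```

```text
t: 44.85
tcp_pos: [0.591, 0.1292, 0.3644]
ee_rot: [0.029, -0.702, 0.711, -0.018]
force: [-0.1, -0.7, -0.7]
finger_gap: 0.0402
web 992 [0.6035 0.1333] 178.9 len 0.073 wid 0.008
grasp [0.6013 0.1315 0.2102] yaw -90.7 gap 0.0399 F [-0.1 -0.  -0.4] t 44.9 q7 -1.17
x 0.03 y 0.63 z 12.71 twist 0.007
```

```bash
python3 -m pendant '[{"hand":4,"x":0,"y":0.3,"z":6,"twist":0},{"hand":4,"x":0,"y":0.5,"z":10.5,"twist":0},{"hand":4,"x":0,"y":0.6,"z":12.6,"twist":0},{"hand":4,"x":0,"y":0.6,"z":12.6,"twist":0},{"hand":0,"x":0,"y":0.6,"z":12.6,"twist":0},{"hand":0,"x":0,"y":0.6,"z":12.6,"twist":0},{"hand":0,"x":0,"y":0.6,"z":12.6,"twist":0},{"hand":0,"x":0,"y":0.6,"z":12.6,"twist":0},{"hand":0,"x":0,"y":0.6,"z":9.5,"twist":0},{"hand":0,"x":0,"y":0.3,"z":5,"twist":0},{"hand":0,"x":0,"y":0,"z":0,"twist":0},{"hand":0,"x":0,"y":0,"z":0,"twist":0}]'
python3 - <<'E'
from gp import *
tray('R',0)
E
```

```text
t: 46.4
tcp_pos: [0.5917, 0.1287, 0.3681]
ee_rot: [0.031, -0.702, 0.711, -0.019]
force: [0.8, 0.4, -5.0]
finger_gap: 0.0069
slot 0.501 -0.37 -4.8
grasp [0.6027 0.1314 0.2138] yaw -90.7 gap 0.0069 F [ 0.8  0.4 -5. ] t 46.4 q7 -1.19
x 50.26 y 9.50 z -1.22 twist -1.499
x 50.54 y 10.56 z 13.74 twist -1.499
x 50.58 y 10.71 z 15.89 twist -1.499
```

```bash
python3 -m pendant '[{"hand":0,"x":10,"y":2,"z":-0.3,"twist":-0.18},{"hand":0,"x":50.2,"y":9.5,"z":-1.2,"twist":-1.5},{"hand":0,"x":50.2,"y":9.5,"z":-1.2,"twist":-1.5},{"hand":0,"x":50.2,"y":9.5,"z":-1.2,"twist":-1.5},{"hand":0,"x":50.2,"y":9.5,"z":-1.2,"twist":-1.5},{"hand":0,"x":50.2,"y":9.5,"z":-1.2,"twist":-1.5},{"hand":0,"x":50.2,"y":9.5,"z":-1.2,"twist":-1.5},{"hand":0,"x":50.2,"y":9.5,"z":-1.2,"twist":-1.5},{"hand":0,"x":50.2,"y":9.5,"z":-1.2,"twist":-1.5},{"hand":0,"x":50.2,"y":9.5,"z":-1.2,"twist":-1.5},{"hand":0,"x":50.2,"y":9.5,"z":-1.2,"twist":-1.5},{"hand":0,"x":50.2,"y":9.5,"z":-1.2,"twist":-1.5}]'
python3 - <<'E'
from gp import *
tray('R',0); save(grab('wrist'),'n.png')
E
```

```text
t: 47.9
tcp_pos: [0.4907, -0.3707, 0.3639]
ee_rot: [-0.011, 0.998, -0.041, 0.035]
force: [-0.1, 1.4, -4.5]
finger_gap: 0.0069
slot 0.501 -0.37 -4.8
grasp [ 0.5016 -0.3679  0.2096] yaw -4.7 gap 0.0069 F [-0.1  1.4 -4.5] t 47.9 q7 0.89
x -0.05 y 0.22 z -0.05 twist 0.001
x -1.08 y 0.58 z 14.91 twist 0.001
x -1.23 y 0.63 z 17.05 twist 0.001
```

View pics/n.png

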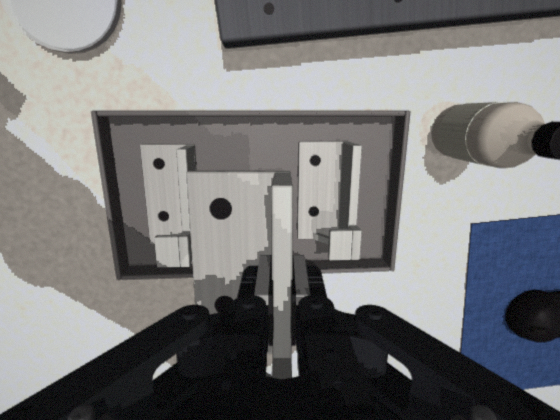

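```bash
python3 -m pendant '[{"hand":0,"x":-0.4,"y":0.3,"z":6,"twist":0},{"hand":0,"x":-0.8,"y":0.4,"z":11.5,"twist":0},{"hand":0,"x":-1.1,"y":0.5,"z":15,"twist":0},{"hand":0,"x":-1.2,"y":0.6,"z":16.4,"twist":0},{"hand":0,"x":-1.2,"y":0.6,"z":17,"twist":0},{"hand":0,"x":-1.2,"y":0.6,"z":17,"twist":0},{"hand":3,"x":-1.2,"y":0.6,"z":17,"twist":0},{"hand":3,"x":-1.2,"y":0.6,"z":17,"twist":0},{"hand":3,"x":-1,"y":0.5,"z":13.5,"twist":0},{"hand":3,"x":-0.5,"y":0.3,"z":7.5,"twist":0},{"hand":3,"x":0,"y":0,"z":1.5,"twist":0},{"hand":3,"x":0,"y":0,"z":0,"twist":0}]'
python3 -m pendant '[{"hand":5,"x":0,"y":-6,"z":0,"twist":0},{"hand":5,"x":0,"y":-12,"z":0,"twist":0},{"hand":5,"x":0,"y":-18,"z":0,"twist":0},{"hand":5,"x":0,"y":-24,"z":0,"twist":0},{"hand":5,"x":0,"y":-24,"z":0,"twist":0},{"hand":5,"x":0,"y":-24,"z":0,"twist":0}]'
python3 - <<'E'
from scr import *
save(f,'o.png')
g=grab('top'); save(g,'p.png',(80,90,500,320),1.9)
P=cloud(g)
for n,s in(('L',1),('R',-1)):
    m=(g['frame'].min(2)>85)&(s*P[...,1]>.26)&(s*P[...,1]<.46)&(P[...,0]>.36)&(P[...,0]<.64)
    k,l,st,_=cv2.connectedComponentsWithStats(m.astype(np.uint8))
    for i in range(1,k):
        if st[i,4]>150:
            q=P[l==i]; print(n,st[i,4],q.mean(0).round(3),np.percentile(q[:,2],[5,30,90,99]).round(3))
E
```

```text
t: 49.45
tcp_pos: [0.4912, -0.3714, 0.3682]
ee_rot: [-0.009, 0.998, -0.041, 0.038]
force: [-0.1, -0.4, -0.5]
finger_gap: 0.0298
t: 50.2
tcp_pos: [0.5106, -0.1319, 0.3734]
ee_rot: [-0.009, 0.998, -0.04, 0.038]
force: [-0.1, -0.8, 0.2]
finger_gap: 0.0498
bar 2845 (0.4484390616416931, -0.020900465548038483) (0.07400507479906082, 0.016127925366163254) 0.2593517601490021
tick 34 0.0517 60.53
tick 30 0.0519 45.58
tick 33 0.052 30.58
tick 32 0.052 15.59
tick 225 0.048 0.67
tick 33 0.0525 -14.14
tick 32 0.0523 -29.13
tick 30 0.0526 -44.04
tick 28 0.0524 -58.79
grip 490 [ 0.42395818 -0.11179133] 0.0932916041349726 -102.46843889200017
L 314 [0.482 0.426 0.022] [-0.     0.026  0.033  0.035]
L 1150 [0.498 0.276 0.002] [-0.002 -0.     0.004  0.032]
L 5343 [0.501 0.362 0.016] [0.003 0.006 0.05  0.068]
R 554 [ 0.572 -0.392  0.014] [-0.001  0.001  0.032  0.034]
R 1140 [ 0.592 -0.387  0.019] [0.003 0.005 0.064 0.068]
R 251 [ 0.415 -0.423  0.028] [0.003 0.006 0.066 0.068]
```

View pics/o.png

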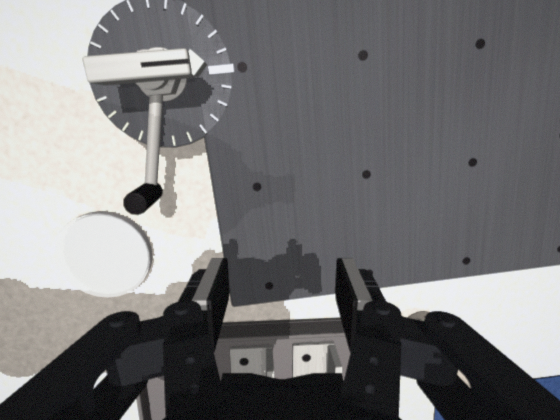

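View pics/p.png

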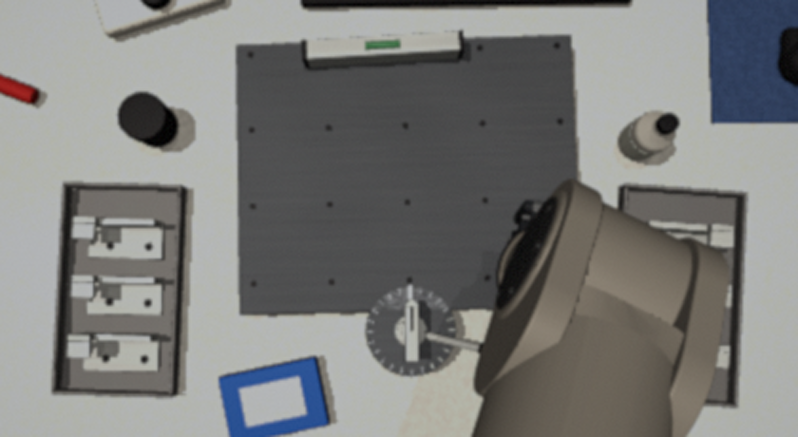

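```bash
python3 -m pendant '[{"hand":5,"x":8,"y":-6,"z":-3,"twist":0},{"hand":5,"x":8,"y":-50,"z":0,"twist":0},{"hand":5,"x":8,"y":-50,"z":0,"twist":0},{"hand":5,"x":8,"y":-50,"z":0,"twist":0},{"hand":5,"x":8,"y":-50,"z":0,"twist":0},{"hand":5,"x":8,"y":-50,"z":0,"twist":0},{"hand":5,"x":8,"y":-50,"z":0,"twist":0},{"hand":5,"x":8,"y":-50,"z":0,"twist":0},{"hand":5,"x":8,"y":-50,"z":0,"twist":0},{"hand":5,"x":8,"y":-50,"z":0,"twist":0}]'
python3 - <<'E'
from plan import *
g=grab('top'); z=np.load('f0.npz'); P=cloud(g)
A=np.array([.4441,-.0207])
for fr,Q in((z['top'],z['P']),(g['frame'],P)):
    h=Q[...,2];R=np.hypot(Q[...,0]-A[0],Q[...,1]-A[1])
    m=(fr.max(2)<70)&(h>.08)&(abs(R-.095)<.02); q=Q[m]; v=q.mean(0)[:2]-A
    m2=(fr.min(2)>80)&(h>.055)&(h<.072)&(R>.035)&(R<.085); w=Q[m2].mean(0)[:2]-A
    vu=np.argwhere(m).mean(0)
    print(m.sum(),vu,np.degrees(np.arctan2(v[1],v[0])),m2.sum(),np.degrees(np.arctan2(w[1],w[0])))
save(g,'q.png',(230,150,490,320),3)
plan([])
E
```

```text
t: 51.55
tcp_pos: [0.6317, 0.3593, 0.389]
ee_rot: [-0.009, 0.998, -0.041, 0.037]
force: [0.7, -0.9, -0.2]
finger_gap: 0.0498
46 [273.5        335.95652174] -101.39719345568678 95 -99.25863024354075
43 [274.13953488 335.72093023] -102.35407820445006 91 -100.50835706382273
grasp [0.6436 0.3594 0.2352] yaw -4.9 gap 0.0503 F [ 0.4 -1.  -0.1] t 51.6 q7 -0.33
```

View pics/q.png

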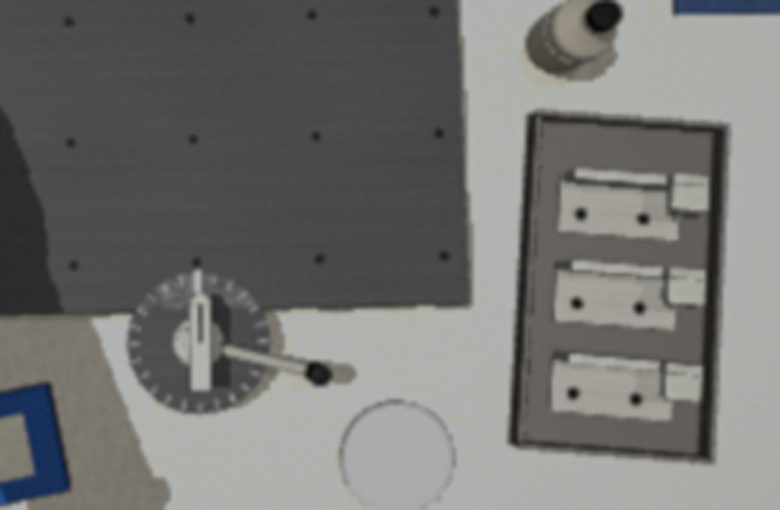

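```bash
python3 -c "
from workcell import robot
print(robot.hand_in())"
```

```text
the job is handed in; nothing more can be done
None
```

The job is done and handed in at about 52 s of the 210 s allowed.

- **Nut and screw:** I swung the jam nut loose by about 1.0 rad and turned the screw clockwise about 2.75 rad. I then swung the nut back until it met its stop, with about 29 N of resistance there.
- **Brackets:** All six were present. The three left-hand ones now stand on the floor of the left tray and the three right-hand ones on the floor of the right tray. One right-hand bracket was knocked aside partway through; I found it again and picked it up from its new place.

**Last checks**
- **Screw setting:** The screw's bar reads 0.26° and the long mark 0.67°, so it is about 0.4° off. It held that setting while the nut was tightened.
- **Nut tightness:** Seen from the top camera, the lever sits about 1° further round towards tight than at the start.
- **Conflicting reading:** One slanted wrist-camera view put the grip at -102.5°, against -103.8° earlier. I took that as the viewing angle, since the like-for-like top view showed the lever tight.
- **Trays and bystanders:** The pictures show all six brackets upright and inside the trays, the plate clear, and no sign of the other objects having moved. I judged this by eye and did not measure their positions.
- **Tool tilt:** The tool had picked up about 4° of tilt by the end, but the brackets were still standing level on their feet after I let go of them.

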